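Latch the split duplicating flask

TASK

Close the split flask with its draw latch: pull the sprung loop out by its red tab, hook its crossbar behind and under the lip of the keeper, and let go of the tab. Then press the blue-gripped lever over, away from the keeper and down past centre, until it sits firmly on its rubber stop - press gently, feel for the stop and do not force it. Leave the jar, the stone model and the tape roll where they are.

Things in the scene. Friction and masses are not known exactly. Their poses are not given: they have to be found in the camera images.
- flask: Aluminium split flask fixed to the bench, on a steel base plate 205x116x12 mm. Origin: on the bench under the lever pivot. x points from lever to keeper, z up. Pivot axis along y at z 82 mm; top of both halves at z 60 mm.
- sliding_half (a joint): Gap of the seam between the halves in m: about 0.003 open, resting on a springy gasket (8.5 N/mm), 0 fully shut. The latch draws it shut; the half carries the keeper.
- keeper (a point): On the steel keeper (18 mm wide): where the middle of the crossbar's centre line lies when hooked (flask axes). The neck's face is 3 mm nearer the lever. The lip overhangs the neck by 4 mm; it begins 6 mm and ends 10 mm above this point. Below, a floor 5 mm down.
- lever (a joint): Lever angle in rad: 0 upright (open end stop), grows as the handle swings away from the keeper and down; about 1.57 is dead centre, fully home on the rubber stop is 1.73 to 2.06, depending on the stop. It stays where left (friction 0.25 N m; 6 to 9 N on the handle bring it over) and may be drawn towards 0 by the loop. Over 30 N on the handle would bend it.
- lever_pad (a point): On the blue-gripped lever handle (24 mm wide, 8 mm thick, reaching 75 mm from the pivot): point to press, 60 mm along the handle from the pivot, on the middle of the face turned to the keeper, which is the top face when shut. At lever 0 the handle leans 16 deg to the keeper.
- loop (a joint): Loop angle against the lever in rad; lever + loop = angle of the loop above level. The loop pivots on the lever, 18 mm from its pivot (straight above it at lever 0, turning with the lever). It stays where left (friction 0.07 N m).
- bar (a point): Middle of the loop's steel crossbar (6 mm thick, 41 mm long, along flask y), 101 mm from the loop's pivot when unstretched. x points outward along the loop. The loop is sprung: 1.5 N per mm of pull-out, up to 24 mm. Unstretched it is 1 to 5 mm too short to reach its seat with the lever open.
- tab (a point): Centre of the red pull tab on the loop: 36 mm long, 10 mm thick along flask y (grasp across this), 14 mm high, with a small flange at the outer end. 23 mm beyond the crossbar. Nothing lies under it but the bench when the loop is level.
- stop (a joint): How far the rubber stop under the lever handle (55 mm from the pivot) is squeezed, in m: 0 free, 0.004 fully squeezed and then hard. 0.8 N/mm. It stands on a screw set to an unknown height (14 mm range). Once squeezed, the lever keeps it so.
- model: Bystander: beige stone dental model, 58x65x33 mm, beside the flask; origin under its centre.
- jar: Bystander: small jar with black lid, 47 mm wide, 44 mm high; origin under its centre.
- tape: Bystander: roll of tape lying flat, 104x102x25 mm, beyond the lever end; origin under its centre.

How it is judged:
On the way, in this order (a step that is already met when the one before it is completed fails the run):
1. the crossbar is hooked behind and under the keeper's lip with the lever still open, and the tab is let go (x of bar in the frame of keeper between -0.004 and 0.004 m and z of bar in the frame of keeper between -0.006 and 0.005 m and contact force between the fingers and loop below 0.5 N and value of joint lever below 0.6 rad), for 0.2 s.
2. the lever is pressed past centre (x of bar in the frame of keeper between -0.004 and 0.004 m and z of bar in the frame of keeper between -0.006 and 0.005 m and value of joint lever above 1.66 rad), for 0.1 s.
At the end, for the whole second after the job is handed in: The crossbar sits behind and under the keeper's lip (within 4 mm of its seat), the lever is past centre (over 1.66 rad) and squeezes its rubber stop by more than 1.5 mm, and the seam gap is under 2 mm (all of step 2 and value of joint stop above 0.0015 m and value of joint sliding_half below 0.002 m); the robot touches nothing.
It fails at once if the lever is forced: the robot presses on it with more than 30 N (contact force between any of the fingers, the arm and handle above 30 N).
It fails at once if the crossbar is forced against the keeper with more than 50 N (contact force between loop and sliding_half above 50 N).
It fails at once if the jar, the stone model or the tape roll is moved more than 20 mm (distance of any of model, jar, tape from where it was at the start of the episode above 0.02 m).
It also fails if it takes over 72 s, if anything falls off the work surface, if the arm or the gripper's body presses on something with over 40 N, if the wrist force passes 120 N, or if a joint passes its speed limit or range.

ROBOT

A 7-joint arm with a two-finger parallel gripper is mounted at the origin on a cart in front of the work surface, level with it; the furniture and walls round the work are solid. World frame = base frame: x ahead of the robot, y to its left, z up, the work surface at z = 0. Lengths are in m, angles in rad, forces in N, time in s.
With the tool pointing down it reaches from about 0.425 to 0.875 m from the base axis. Payload 8.4 kg.
Tool frame: the origin (TCP) lies midway between the tips of the shut fingers; the grasp point (between the pads) lies pinch_z behind it (pinch_z is the distance from the TCP to the grasp point, in m); z points along the fingers, y is the direction in which the jaws open and shut (so a half turn about z gives the same grasp; the last joint's range is limited). The gripper opens to 85 mm and grips with 20 to 120 N. Pads are 22 mm wide; open, the fingers measure 114 mm over their backs; the gripper's body (76 mm by 85 mm) begins 54 mm behind the grasp point. The pads swing forward as they close: fully open they stand 13 mm farther back than shut.
Start: joints at [1.022, 0.333, 0.04, 1.465, -0.013, 1.343, -0.059], TCP at [0.283, -0.585, 0.231] pointing down, gripper open.
Joint ranges: [-2.58, 2.58], [-0.38, 2.09], [-1.3, 1.39], [0.25, 2.4], [-1.5, 4.64], [0.08, 2.09], [-2.65, 2.65]. Speed limits (rad/s): [2.22, 2.22, 2.79, 2.79, 3.14, 3.14, 3.14].

INTERFACE

Orientations are given as a unit quaternion [w, x, y, z].
In Python, from cell import get_obs, read_camera, sign_off, pinch_z gives the robot as it stands. The module is installed in compiled form; this text tells all that it offers.
- The arm moves only by the tool move_arm, never from a script. Its arguments are lists of equal length, an entry for each row: "slide": the shift along the world's x, y, z in mm, a list of three; "angular": the turn, a rotation vector about the world's x, y, z in rad, a list of three. A call has 1 to 12 rows; each row is the pose to reach, as a shift and turn from the pose commanded when the call began; what a row does not reach only later rows make up. A row lasts 1/10 s, in which the tool goes at most 50 mm and 8.59 degrees, less where a joint would pass 70% of its speed; a pose out of reach is approached as far as the arm can. A call with a gripper value outside its range is refused whole. "claw" is the finger opening in mm, from 0 to 85.4, set as the call begins (left out, the last holds). The fingers move at their own pace and stop on an object; "force" is the grip in N (left out, the last holds). Time passes only in rows, so rows that repeat a pose let the fingers close. It gives the time, the measured TCP pose, the force and the opening at its end, in the units of the state.
- get_obs(): the state, without advancing time (a new reading comes with each control period).
- read_camera(name): name is "scene" or "top" or "wrist"; returns a dict with "color" (400x640x3 uint8, red, green, blue), "range_z" (400x640 float32, m along the optical axis (not along the pixel's ray), 0 where there is no reading), "fx", "fy", "cx", "cy" (pixels), "extrinsics" (4x4, takes a point from world to camera coordinates); the wrist camera has in their place "T_tool_cam" (4x4, takes a point from camera to tool coordinates, whose origin is the TCP and whose axes are the flange's). Camera axes: x right, y up, looking along -z (the intrinsics and any distortion apply to the point x, -y, -z); pixel columns grow to the right and rows downward; lengths in m; the calibration is good to about 2 mm. A picture is of the moment at which its call begins: read the wrist's pose just before it.
- sign_off(): hands the job in, once; it reports no verdict.
The state is a dict: "clock": time; "joint_pos": joint angles; "joint_vel": joint speeds; "tau": joint torques, N m; "tool_pos": TCP position; "orientation": TCP orientation; "force": force on the tool from outside, world axes, zero at the start; "torque": the same for the moment, N m; "opening": finger opening in m.
Only numpy, scipy, OpenCV 4.12 (cv2) and the standard library are available. Lean on these libraries where they do the work, as an engineer would, in place of code of your own. Each camera call takes 0.05 s, during which the arm holds its last target.

## Working session

There is one attempt and no reset: what is moved stays moved. The work goes in short steps, Python scripts to look and compute and a tool call to move; the robot and the scene stay as the last step left them, time stands still between calls to the robot, and variables do not carry over. Pictures are saved under pics/ and viewed, and the job is handed in when it is done.

Besides the shell and the picture viewer there is one more tool, called after "Request:" as name(argument=value, ...) on one line, values as JSON. move_arm: Moves the arm, as the interface text tells. Its arguments: {"type":"object","properties":{"slide":{"type":"array"},"angular":{"type":"array"},"claw":{"type":"number"},"force":{"type":"number"}},"required":["slide","angular"]}

```bash
mkdir -p pics; cat > h.py <<'E'
import numpy as np, cv2
from cell import get_obs, read_camera, pinch_z
def snap(name,fn):
    o=get_obs(); d=read_camera(name); d['obs']=o
    cv2.imwrite('pics/'+fn+'.png',d['color'][:,:,::-1])
    np.savez('pics/'+fn+'.npz',**{k:v for k,v in d.items() if k!='obs'},tp=o['tool_pos'],to=o['orientation'])
    return d
def T(d):
    if 'extrinsics' in d: return np.linalg.inv(d['extrinsics'])
    from scipy.spatial.transform import Rotation as R
    q=d['to']; M=np.eye(4); M[:3,:3]=R.from_quat([q[1],q[2],q[3],q[0]]).as_matrix(); M[:3,3]=d['tp']
    return M@d['T_tool_cam']
def pt(d,u,v,z=None):
    """world point at pixel using depth, or on plane world z"""
    W=T(d); r=np.array([(u-d['cx'])/d['fx'],-(v-d['cy'])/d['fy'],-1.])
    if z is None: return (W@np.r_[r*d['range_z'][int(round(v)),int(round(u))],1])[:3]
    dr=W[:3,:3]@r; o=W[:3,3]; return o+dr*(z-o[2])/dr[2]
def load(fn): return dict(np.load('pics/'+fn+'.npz'))
def cloud(d):
    W=T(d); v,u=np.mgrid[:400,:640]; z=d['range_z']
    P=np.stack([(u-d['cx'])/d['fx']*z,-(v-d['cy'])/d['fy']*z,-z],-1)
    return P@W[:3,:3].T+W[:3,3]
def crop(fn,x0,x1,y0,y1,out):
    im=cv2.imread('pics/'+fn+'.png')[y0:y1,x0:x1]; s=min(800/(x1-x0),600/(y1-y0))
    cv2.imwrite('pics/'+out+'.png',cv2.resize(im,None,fx=s,fy=s,interpolation=cv2.INTER_CUBIC))
E
python3 - <<'E'
from h import *
for n in('scene','top'):
    d=snap(n,n+'0'); print(d['fx'],d['fy'],d['cx'],d['cy'],[k for k in d])
print(pinch_z if not callable(pinch_z) else pinch_z(), get_obs())
E
```

```text
459.6731057131948 459.6731057131948 321.74354448939323 196.73666940423422 ['color', 'range_z', 'fx', 'fy', 'cx', 'cy', 'extrinsics', 'obs']
426.57176456555993 426.57176456555993 316.4756316951449 201.5606709979997 ['color', 'range_z', 'fx', 'fy', 'cx', 'cy', 'extrinsics', 'obs']
0.0187 {'clock': 0.1, 'joint_pos': array([ 1.02178291,  0.33383294,  0.03986284,  1.46617789, -0.01344   ,
        1.34329956, -0.05849409]), 'joint_vel': array([ 0.00058719, -0.00281745,  0.00043972, -0.00431199,  0.00026442,
        0.00207192,  0.000913  ]), 'tau': array([ 4.35415248e-03, -6.60013461e+01,  1.37081981e+00, -4.06470358e+01,
        1.73189852e-02,  8.94297729e-03, -6.66085111e-05]), 'tool_pos': array([ 0.28243559, -0.58497481,  0.23051719]), 'orientation': array([-7.01278718e-04,  9.74815639e-01,  2.23011080e-01, -1.88285627e-04]), 'force': array([-0.45150238,  0.40938621,  0.24888269]), 'torque': array([-0.03404705,  0.03549885, -0.04717103]), 'opening': 0.08522978229684536}
```

View pics/scene0.png

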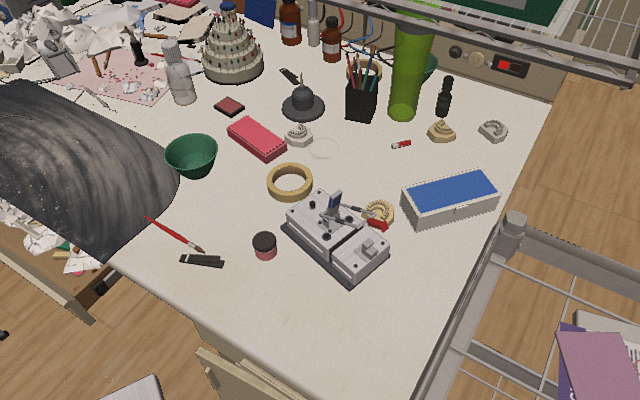

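View pics/top0.png

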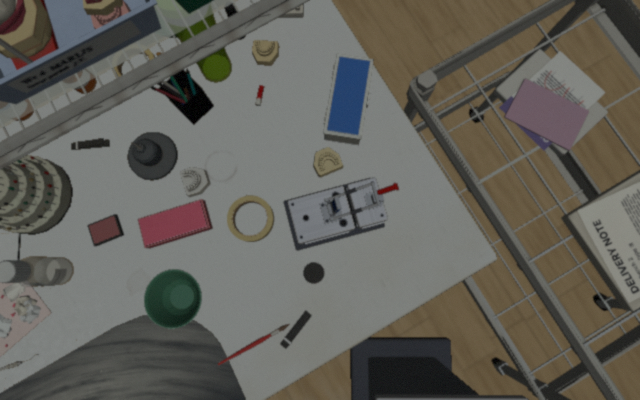

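```bash
python3 - <<'E'
from h import *
crop('scene0',260,410,170,290,'sc'); crop('top0',270,410,150,255,'tc')
d=load('top0'); print('cam',T(d)[:3,3],T(load('scene0'))[:3,3])
P=cloud(d)
for n,(u,v) in dict(tape=(250,217),jar=(314,272),model=(327,160),tab=(390,188),fl=(300,220)).items(): print(n,P[v,u].round(3))
E
```

```text
cam [0.42082678 0.25894587 0.95567628] [ 0.27768505 -0.22992039  0.7657355 ]
tape [0.535 0.433 0.002]
jar [0.412 0.287 0.047]
model [0.661 0.258 0.019]
tab [0.568 0.141 0.169]
fl [0.521 0.316 0.057]
```

View pics/sc.png

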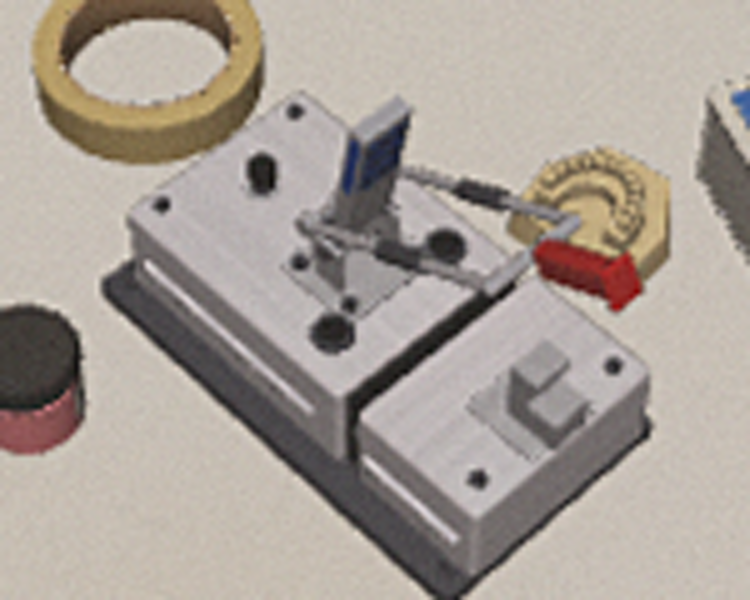

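View pics/tc.png

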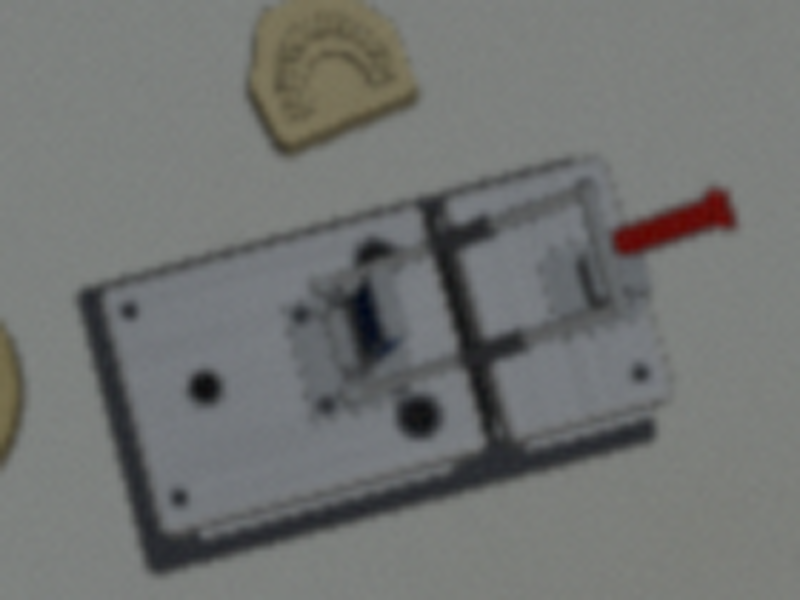

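```bash
python3 - <<'E'
from h import *
for n in('top0','scene0'):
    d=load(n); P=cloud(d)
    m=(P[...,2]>.052)&(P[...,2]<.068)&(abs(P[...,0]-.54)<.1)&(abs(P[...,1]-.22)<.13)
    print(n,m.sum(),np.median(P[m][:,2]))
    k=cv2.morphologyEx(m.astype(np.uint8),cv2.MORPH_OPEN,np.ones((3,3)))
    print(cv2.minAreaRect((P[k>0][:,:2]*1000).astype(np.float32)))
    c=d['color'].astype(int); r=(c[...,0]>120)&(c[...,1]<60)&(c[...,2]<60)&(abs(P[...,0]-.54)<.15)&(abs(P[...,1]-.2)<.15)
    q=P[r]; print('red',r.sum(),q.mean(0),q.min(0),q.max(0))
    b=(c[...,2]>c[...,0]+25)&(abs(P[...,0]-.54)<.05)&(abs(P[...,1]-.22)<.07)
    q=P[b]; print('blue',b.sum(),q.mean(0) if b.any() else 0,q.min(0),q.max(0))
    w=T(d); print('axes right',w[:3,0].round(2),'up',w[:3,1].round(2))
E
```

```text
top0 3392 0.06027960841834357
((543.3389892578125, 237.38735961914062), (96.6691665649414, 197.1205291748047), 14.858869552612305)<stdin>:9: RuntimeWarning: Mean of empty slice.
  ret = um.true_divide(
Traceback (most recent call last):
ValueError: zero-size array to reduction operation minimum which has no identity
```

```bash
python3 - <<'E'
from h import *
d=snap('wrist','w0'); print(d['T_tool_cam'].round(3),d['fx'])
d=load('top0'); P=cloud(d); c=d['color'].astype(int)
m=(c[...,0]>c[...,1]*2+20)
k=np.zeros_like(m); k[175:200,370:402]=1; m&=k; q=P[m]; print(m.sum(),q.round(3)[::4])
E
```

```text
[[ 0.     0.949  0.315  0.08 ]
 [ 1.    -0.    -0.    -0.001]
 [-0.     0.315 -0.949 -0.142]
 [ 0.     0.     0.     1.   ]] 324.3684215878271
81 [[0.574 0.134 0.178]
 [0.572 0.134 0.176]
 [0.571 0.137 0.171]
 [0.57  0.131 0.177]
 [0.57  0.139 0.169]
 [0.568 0.132 0.176]
 [0.568 0.148 0.168]
 [0.568 0.141 0.169]
 [0.567 0.134 0.172]
 [0.567 0.155 0.163]
 [0.566 0.148 0.166]
 [0.566 0.141 0.17 ]
 [0.566 0.16  0.158]
 [0.566 0.153 0.161]
 [0.564 0.146 0.169]
 [0.564 0.162 0.158]
 [0.563 0.155 0.162]
 [0.563 0.148 0.165]
 [0.562 0.158 0.158]
 [0.561 0.151 0.162]
 [0.56  0.156 0.159]]
```

View pics/w0.png

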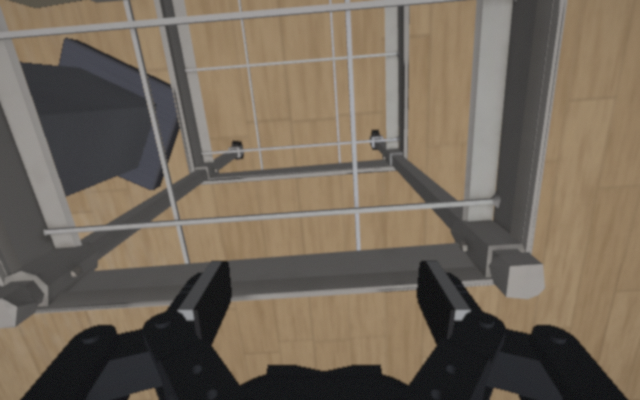

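Request:
move_arm(slide=[[25,30,20],[50,65,40],[80,105,60],[110,145,80],[140,185,100],[170,225,100],[200,265,100],[225,305,100],[245,345,100],[265,390,100],[275,430,100],[280,475,100]], angular=[[0,0,0.05],[0,0,0.1],[0,0,0.17],[0,0,0.24],[0,0,0.31],[0,0,0.38],[0,0,0.45],[0,0,0.52],[0,0,0.59],[0,0,0.66],[0,0,0.73],[0,0,0.8]])

```text
clock: 1.35
tool_pos: [0.563, -0.1086, 0.3307]
orientation: [-0.0, 0.81, 0.586, -0.0]
force: [-0.3, 0.1, -0.5]
opening: 0.0852
```

Request:
move_arm(slide=[[0,45,0],[0,90,0],[0,135,0],[0,180,0],[0,225,0],[-5,270,0],[-10,315,0],[-20,355,-10],[-30,385,-20],[-33,395,-30],[-33,395,-30]], angular=[[0,0,0.06],[0,0,0.12],[0,0,0.18],[0,0,0.24],[0,0,0.3],[0,0,0.36],[0,0,0.42],[0,0,0.48],[0,0,0.54],[0,0,0.579],[0,0,0.579]])

```text
clock: 2.45
tool_pos: [0.5282, 0.2858, 0.2997]
orientation: [-0.001, 0.609, 0.793, -0.001]
force: [0.2, -1.4, 0.3]
opening: 0.0851
```

```bash
python3 - <<'E'
from h import *
d=snap('wrist','w1'); o=d['obs'];print(o['tool_pos'],o['orientation'],o['joint_pos'],o['clock'])
E
```

```text
[0.52822687 0.28579822 0.29967534] [-7.73504667e-04  6.08789522e-01  7.93330685e-01 -1.07000254e-03] [-0.00849892  0.27954774 -0.69726908  1.4527546   0.177901    1.47620973
 -0.44204039] 2.45
```

View pics/w1.png

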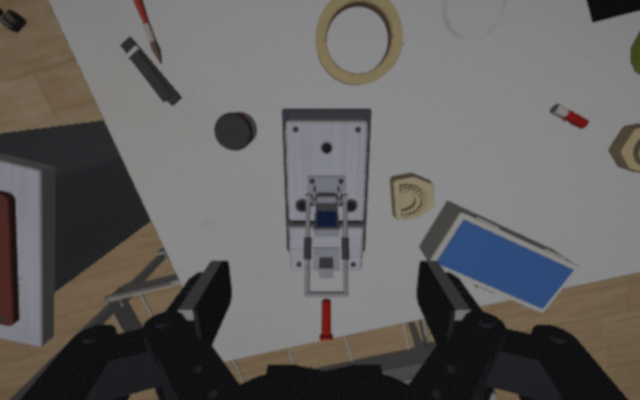

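```bash
python3 - <<'E'
from h import *
from scipy.spatial.transform import Rotation as R
crop('w1',260,400,100,345,'w1c')
d=load('w1'); P=cloud(d)
q=d['to']; print('tool axes',R.from_quat([q[1],q[2],q[3],q[0]]).as_matrix().round(3).tolist())
m=(P[...,2]>.050)&(P[...,2]<.064)&(abs(P[...,0]-.54)<.12)&(abs(P[...,1]-.22)<.14)
k=cv2.morphologyEx(m.astype(np.uint8),cv2.MORPH_OPEN,np.ones((3,3)))
n,l,s,_=cv2.connectedComponentsWithStats(k); print(s)
r=cv2.minAreaRect((P[k>0][:,:2]*1000).astype(np.float32)); print(r,np.median(P[k>0][:,2]))
m=(P[...,2]>.008)&(abs(P[...,0]-.54)<.12)&(abs(P[...,1]-.22)<.13)&(P[...,2]<.064)
k=cv2.morphologyEx(m.astype(np.uint8),cv2.MORPH_OPEN,np.ones((5,5)))
# heightmap image rotated in flask axes
c=np.array(r[0])/1000; a=np.deg2rad(-75.1); ex=np.array([np.cos(a),np.sin(a)]); ey=np.array([-ex[1],ex[0]])
Q=P[...,:2]-c; X=Q@ex; Y=Q@ey
g=(abs(X)<.18)&(abs(Y)<.07)
np.set_printoptions(linewidth=200)
for u in (322,326,330):
  print(u,[(v,int(1000*X[v,u]),int(1000*Y[v,u]),int(1000*P[v,u,2])) for v in range(105,345,3)])
E
```

```text
tool axes [[-0.259, 0.966, -0.003], [0.966, 0.259, -0.001], [-0.0, -0.003, -1.0]]
[[     0      0    640    400 247122]
 [   285    119     83    104   6482]
 [   310    207      5     16     72]
 [   338    206      5     17     75]
 [   289    224     16     46    670]
 [   310    224     33     47    937]
 [   347    224     16     46    642]]
((540.939697265625, 239.76730346679688), (96.1688461303711, 196.01913452148438), 14.919378280639648) 0.059656131365767334
322 [(105, -111, -5, -1), (108, -108, -5, 9), (111, -104, -5, 11), (114, -101, -5, 10), (117, -97, -4, 18), (120, -97, -4, 57), (123, -94, -4, 59), (126, -90, -4, 60), (129, -87, -4, 58), (132, -84, -4, 61), (135, -80, -4, 59), (138, -76, -4, 58), (141, -73, -4, 59), (144, -71, -4, 70), (147, -68, -4, 71), (150, -65, -4, 73), (153, -128, -1, 441), (156, -55, -4, 58), (159, -51, -4, 58), (162, -48, -4, 61), (165, -45, -4, 60), (168, -41, -4, 59), (171, -37, -4, 59), (174, -34, -4, 60), (177, -30, -4, 62), (180, -26, -4, 61), (183, -22, -4, 60), (186, -19, -4, 62), (189, -15, -4, 61), (192, -17, -4, 81), (195, -19, -4, 99),
[... 3315 characters left out ...]
 155), (234, 1, 3, 156), (237, 49, 5, 59), (240, 54, 5, 58), (243, 58, 5, 59), (246, 61, 5, 61), (249, 65, 5, 62), (252, 69, 5, 63), (255, 74, 5, 61), (258, 76, 5, 66), (261, 75, 5, 75), (264, 76, 5, 82), (267, 76, 5, 89), (270, 79, 5, 90), (273, 83, 5, 91), (276, 87, 5, 91), (279, 149, 7, 0), (282, 156, 7, -1), (285, 161, 7, -1), (288, 166, 7, 0), (291, 71, 4, 146), (294, 73, 4, 149), (297, 183, 7, -1), (300, 81, 4, 148), (303, 79, 4, 156), (306, 82, 4, 157), (309, 85, 4, 158), (312, 87, 4, 160), (315, 90, 4, 161), (318, 93, 4, 162), (321, 95, 4, 164), (324, 98, 4, 165), (327, 100, 4, 166), (330, 103, 4, 167), (333, 105, 4, 170), (336, 106, 4, 173), (339, 109, 4, 174), (342, 931, 24, -730)]
```

View pics/w1c.png

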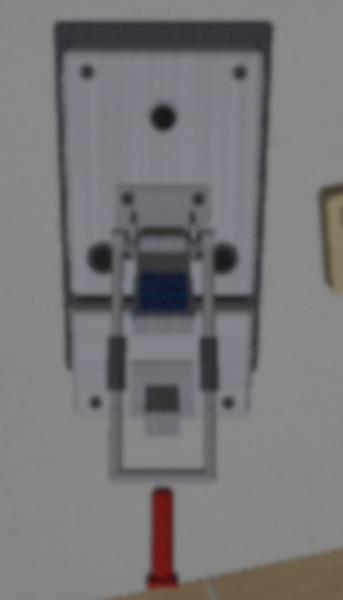

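Request:
move_arm(slide=[[6,-22,-17],[12,-44,-34],[17,-66,-50],[17,-66,-50],[17,-66,-50]], angular=[[0,0,0],[0,0,0],[0,0,0],[0,0,0],[0,0,0]], claw=45)

```text
clock: 3.0
tool_pos: [0.5475, 0.2164, 0.2517]
orientation: [0.0, 0.612, 0.791, -0.0]
force: [-0.5, 0.5, 0.2]
opening: 0.0452
```

```bash
cat >> h.py <<'E'
C=np.array([.54094,.23977]); a_=np.deg2rad(-75.08); EX=np.array([np.cos(a_),np.sin(a_)]); EY=np.array([-EX[1],EX[0]])
def fl(p):
    p=np.asarray(p); q=p[...,:2]-C; return np.stack([q@EX,q@EY,p[...,2]],-1)*1000
E
python3 - <<'E'
from h import *
d=snap('wrist','w2'); d=load('w2'); o=get_obs(); print(fl(o['tool_pos']),o['force'])
crop('w2',240,400,130,400,'w2c')
F=fl(cloud(d))
for u in (324,328):
  print(u,[(v,)+tuple(F[v,u].round(1)) for v in range(170,396,3)])
E
```

```text
[ 22.83988947   0.48255849 252.21721081] [-0.39542433 -0.04330284  0.55800413]
324 [(170, np.float64(-0.7), np.float64(-0.6), np.float64(155.9)), (173, np.float64(1.7), np.float64(-0.6), np.float64(155.8)), (176, np.float64(29.0), np.float64(-0.8), np.float64(57.8)), (179, np.float64(35.0), np.float64(-0.8), np.float64(47.7)), (182, np.float64(35.8), np.float64(-0.9), np.float64(57.1)), (185, np.float64(38.5), np.float64(-0.9), np.float64(59.5)), (188, np.float64(41.9), np.float64(-0.9), np.float64(59.4)), (191, np.float64(45.8), np.float64(-0.9), np.float64(57.8)), (194, np.float64(48.4), np.float64(-0.9), np.float64(60.1)), (197, np.float64(52.2), np.float64(-1.0), np.float64(59.0)), (200, np.float64(55.1), np.float64(-1.0), np.float64(60.4)), (203, np.float64(58.7), np.float64(-1.0), np.float64(60.1)), (206, np.float64(62.5), np.float64(-1.0), np.float64(59.2)), (209, np.float64(65.1), np.float64(-1.1), np.float64(61.5)), (212, np.float64(68.2), np.float64(-1.1), np.float64(62.8)), (215, np.float64(71.2), np.float64(-1.1), np.float64(63.9)), (218, np.float64(75.4), np.float64(-1.1
[... 7642 characters left out ...]
at64(2.7), np.float64(59.8)), (365, np.float64(275.6), np.float64(2.6), np.float64(67.0)), (368, np.float64(277.3), np.float64(2.6), np.float64(70.2)), (371, np.float64(14.6), np.float64(0.4), np.float64(325.7)), (374, np.float64(13.3), np.float64(0.4), np.float64(327.9)), (377, np.float64(13.1), np.float64(0.3), np.float64(329.1)), (380, np.float64(12.0), np.float64(0.3), np.float64(331.0)), (383, np.float64(12.9), np.float64(0.3), np.float64(331.0)), (386, np.float64(13.2), np.float64(0.3), np.float64(331.6)), (389, np.float64(13.3), np.float64(0.3), np.float64(332.5)), (392, np.float64(12.6), np.float64(0.3), np.float64(333.9)), (395, np.float64(13.2), np.float64(0.3), np.float64(334.2))]
```

View pics/w2c.png

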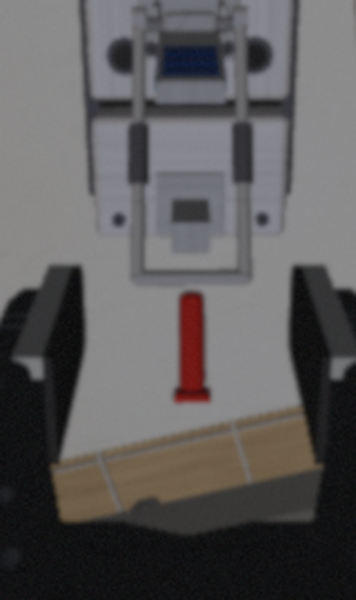

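```bash
python3 - <<'E'
from h import *
d=load('scene0'); F=fl(cloud(d))
crop('scene0',345,395,230,268,'sk')
for v in range(234,264,2):
  print(v,[tuple(F[v,u].round(0).astype(int)) for u in range(360,380,3)])
print(d['extrinsics'].shape, fl(T(d)[:3,3]))
E
```

```text
234 [(np.int64(45), np.int64(20), np.int64(61)), (np.int64(49), np.int64(25), np.int64(60)), (np.int64(53), np.int64(28), np.int64(61)), (np.int64(57), np.int64(33), np.int64(60)), (np.int64(60), np.int64(39), np.int64(57)), (np.int64(64), np.int64(42), np.int64(59)), (np.int64(66), np.int64(48), np.int64(55))]
236 [(np.int64(47), np.int64(18), np.int64(58)), (np.int64(51), np.int64(22), np.int64(58)), (np.int64(55), np.int64(27), np.int64(57)), (np.int64(59), np.int64(30), np.int64(58)), (np.int64(63), np.int64(35), np.int64(58)), (np.int64(67), np.int64(38), np.int64(59)), (np.int64(72), np.int64(42), np.int64(60))]
238 [(np.int64(52), np.int64(14), np.int64(60)), (np.int64(55), np.int64(18), np.int64(60)), (np.int64(59), np.int64(22), np.int64(60)), (np.int64(77), np.int64(9), np.int64(90)), (np.int64(67), np.int64(30), np.int64(60)), (np.int64(71), np.int64(35), np.int64(59)), (np.int64(74), np.int64(39), np.int64(59))]
240 [(np.int64(53), np.int64(12), np.int64(57)), (np.int64(58), np.int64(15), np.int64(59)), (np.int64(76), np.int64(2), np.int64(90)), (np.int64(80), np.int64(6)
[... 2940 characters left out ...]
6), np.int64(41))]
260 [(np.int64(86), np.int64(-21), np.int64(60)), (np.int64(90), np.int64(-18), np.int64(60)), (np.int64(94), np.int64(-14), np.int64(61)), (np.int64(97), np.int64(-9), np.int64(60)), (np.int64(97), np.int64(-2), np.int64(52)), (np.int64(98), np.int64(7), np.int64(43)), (np.int64(98), np.int64(16), np.int64(34))]
262 [(np.int64(88), np.int64(-24), np.int64(59)), (np.int64(91), np.int64(-19), np.int64(57)), (np.int64(95), np.int64(-15), np.int64(58)), (np.int64(98), np.int64(-10), np.int64(55)), (np.int64(97), np.int64(-1), np.int64(45)), (np.int64(98), np.int64(8), np.int64(35)), (np.int64(98), np.int64(16), np.int64(27))]
(4, 4) [ 386.07508923 -375.31087552  765.73549665]
```

View pics/sk.png

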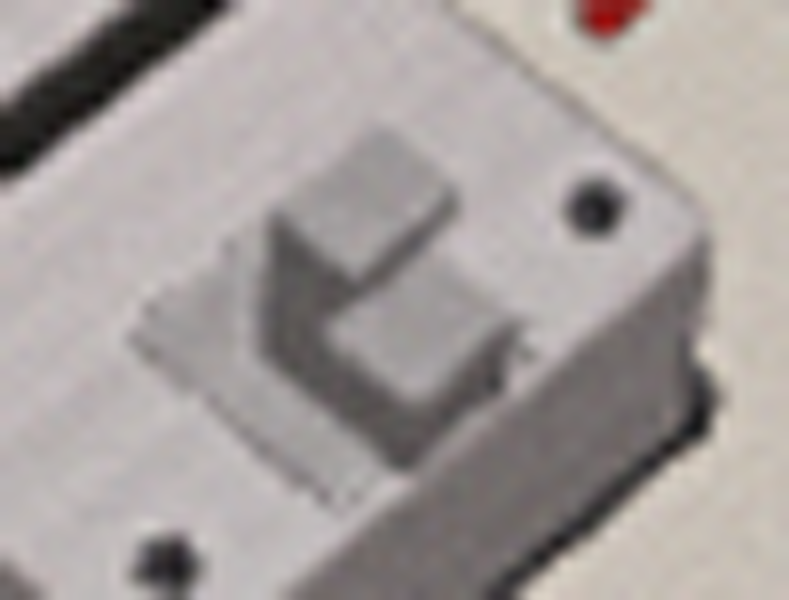

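Request:
move_arm(slide=[[4,-14,-17],[8,-28,-34],[11,-42,-51],[15,-55,-67],[15,-55,-67],[15,-55,-67]], angular=[[-0.12,-0.032,0],[-0.24,-0.064,0],[-0.36,-0.095,0],[-0.473,-0.126,0],[-0.473,-0.126,0],[-0.473,-0.126,0]], claw=40)

```text
clock: 3.65
tool_pos: [0.5615, 0.1651, 0.1848]
orientation: [0.191, 0.592, 0.769, -0.146]
force: [0.5, 0.1, 0.7]
opening: 0.0398
```

```bash
python3 - <<'E'
from h import *
d=snap('wrist','w3'); d=load('w3'); o=get_obs(); print(fl(o['tool_pos']),o['force'],T(d)[:3,:3].round(3).tolist(),o['clock'])
snap('scene','s3'); crop('s3',260,440,120,290,'s3c')
F=fl(cloud(d)); c=d['color'].astype(int); m=(c[...,0]>c[...,1]*2+20)&(F[...,2]>100); q=F[m]; print(m.sum(),q.mean(0),q.min(0),q.max(0))
E
```

```text
[ 78.18914557   1.12226399 185.67814608] [-0.93181088 -0.17389521  1.44102781] [[0.967, -0.178, -0.185], [0.257, 0.669, 0.697], [-0.0, -0.721, 0.692]] 3.7
1062 [ 92.90038738   0.28744667 164.9424223 ] [-60.92319901  -5.74610405 149.69391633] [112.60849715   6.64034469 272.88741965]
```

View pics/w3.png

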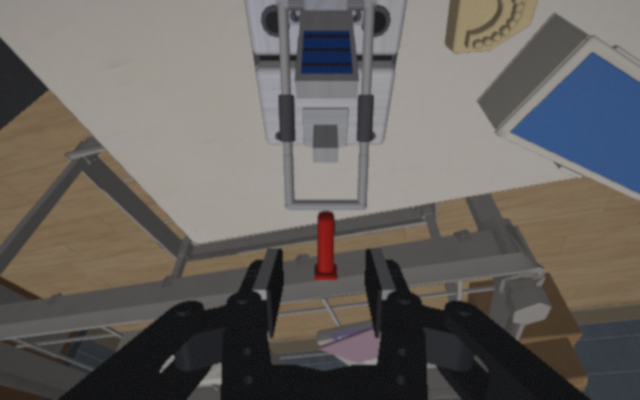

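View pics/s3c.png

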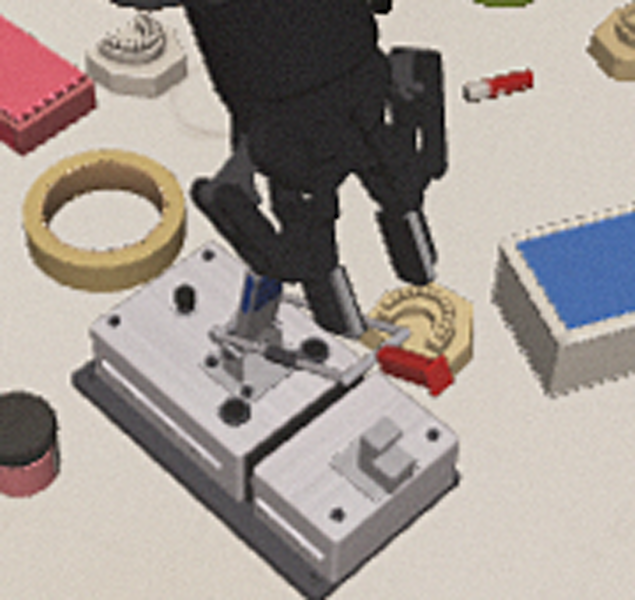

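Request:
move_arm(slide=[[2,-8,-15],[4,-16,-30],[6,-24,-44],[6,-24,-44],[6,-24,-44]], angular=[[0,0,0],[0,0,0],[0,0,0],[0,0,0],[0,0,0]])

```text
clock: 4.25
tool_pos: [0.5674, 0.139, 0.1398]
orientation: [0.192, 0.592, 0.768, -0.148]
force: [-0.2, -0.0, 0.8]
opening: 0.0397
```

```bash
python3 - <<'E'
from h import *
d=snap('wrist','w4'); o=get_obs(); print(fl(o['tool_pos']),o['force'])
crop('w4',220,430,100,300,'w4c')
E
```

```text
[1.03515234e+02 4.17312651e-02 1.40411046e+02] [-0.03824785  0.03095277  0.36700642]
```

View pics/w4c.png

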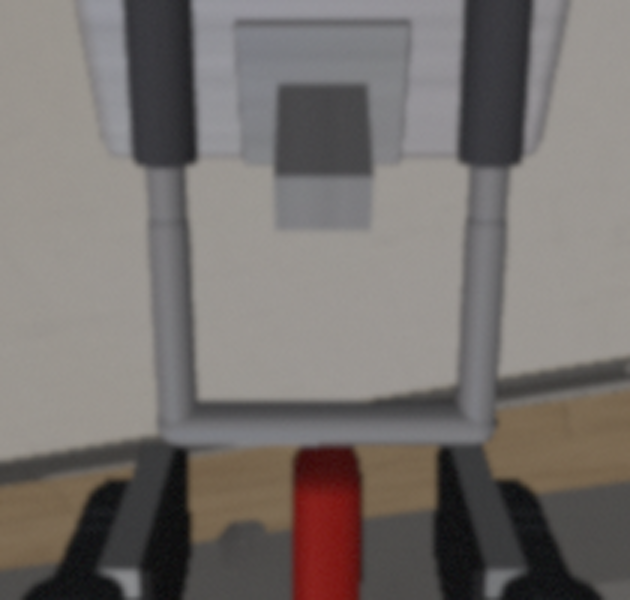

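Tab centred between pads. Close.

Request:
move_arm(slide=[[0,0,0],[0,0,0],[0,0,0],[0,0,0],[0,0,0]], angular=[[0,0,0],[0,0,0],[0,0,0],[0,0,0],[0,0,0]], claw=4, force=50)

```text
clock: 4.8
tool_pos: [0.5681, 0.1401, 0.1407]
orientation: [0.193, 0.592, 0.769, -0.147]
force: [3.8, 0.6, 0.7]
opening: 0.009
```

```bash
python3 - <<'E'
from h import *
o=get_obs(); p0=fl(o['tool_pos']); print(p0,o['force'],o['opening'])
# plan: keep grasp offset; from alpha0 to targets
a0=np.deg2rad(27.9); L=np.array([-14,100.]); t=lambda a:np.array([np.sin(a),-np.cos(a)])
g0=p0[[0,2]]-18.7*t(a0); r0=np.hypot(*(g0-L)); print('grasp',g0,r0,np.rad2deg(np.arctan2(*(g0-L)[::-1])))
def tgt(r,deg):
    a=np.deg2rad(deg); g=L+r*np.array([np.cos(a),np.sin(a)]); tcp=g+18.7*t(a)
    dX,dZ=tcp-p0[[0,2]]; w=-(a-a0)*EY
    print(r,deg,'slide',(EX*dX).round(1),round(dZ,1),'ang',w.round(3), 'bar', (L+(r-r0+99.7)*np.array([np.cos(a),np.sin(a)])).round(1))
for dg in (22,16,10,5): tgt(r0,dg)
tgt(r0+4,4); tgt(r0+8,3); tgt(r0+11,2); tgt(r0+11,-2); tgt(r0+11,-6); tgt(r0+11,-9);tgt(r0+11,-10)
E
```

```text
[103.25695878   0.56058708 140.67054524] [3.83781366 0.6496927  0.7063758 ] 0.009017541424349443
grasp [ 94.50667125 157.19696252] 122.65883672925966 27.794993940875926
122.65883672925966 22 slide [ 0.9 -3.4] -12.1 ang [0.1   0.027] bar [ 78.4 137.3]
122.65883672925966 16 slide [ 1.5 -5.6] -24.8 ang [0.201 0.053] bar [ 81.8 127.5]
122.65883672925966 10 slide [ 1.7 -6.6] -37.8 ang [0.302 0.08 ] bar [ 84.2 117.3]
122.65883672925966 5 slide [ 1.7 -6.3] -48.6 ang [0.386 0.103] bar [ 85.3 108.7]
126.65883672925966 4 slide [  2.7 -10. ] -50.5 ang [0.403 0.107] bar [ 89.4 107.2]
130.65883672925966 3 slide [  3.7 -13.7] -52.5 ang [0.42  0.112] bar [ 93.6 105.6]
133.65883672925966 2 slide [  4.4 -16.4] -54.7 ang [0.437 0.116] bar [ 96.6 103.9]
133.65883672925966 -2 slide [  4.  -15.1] -64.0 ang [0.504 0.134] bar [96.6 96.1]
133.65883672925966 -6 slide [  3.5 -13.3] -73.2 ang [0.572 0.152] bar [96.1 88.4]
133.65883672925966 -9 slide [  3.  -11.4] -80.0 ang [0.622 0.166] bar [95.3 82.7]
133.65883672925966 -10 slide [  2.9 -10.7] -82.3 ang [0.639 0.17 ] bar [95.  80.8]
```

Request:
move_arm(slide=[[1,-3.4,-12],[1.5,-5.6,-25],[1.7,-6.5,-38],[1.7,-6.3,-48.5],[2.7,-10,-50.5],[3.7,-13.7,-52.5],[4.4,-16.4,-54.7],[4.4,-16.4,-54.7],[4.4,-16.4,-54.7]], angular=[[0.1,0.027,0],[0.2,0.053,0],[0.3,0.08,0],[0.386,0.103,0],[0.403,0.107,0],[0.42,0.112,0],[0.437,0.116,0],[0.437,0.116,0],[0.437,0.116,0]])

```text
clock: 5.7
tool_pos: [0.5713, 0.1276, 0.0859]
orientation: [0.014, 0.609, 0.793, -0.01]
force: [0.9, 12.8, -1.6]
opening: 0.0088
```

```bash
python3 - <<'E'
from h import *
d=snap('wrist','w5'); o=get_obs(); print(fl(o['tool_pos']),o['force'],o['opening'])
crop('w5',220,430,100,300,'w5c'); snap('scene','s5'); crop('s5',290,410,170,290,'s5c')
E
```

```text
[116.17460472   0.48836522  85.92067672] [ 1.14041918 12.68826913 -2.33749357] 0.008973164497498609
```

View pics/w5c.png

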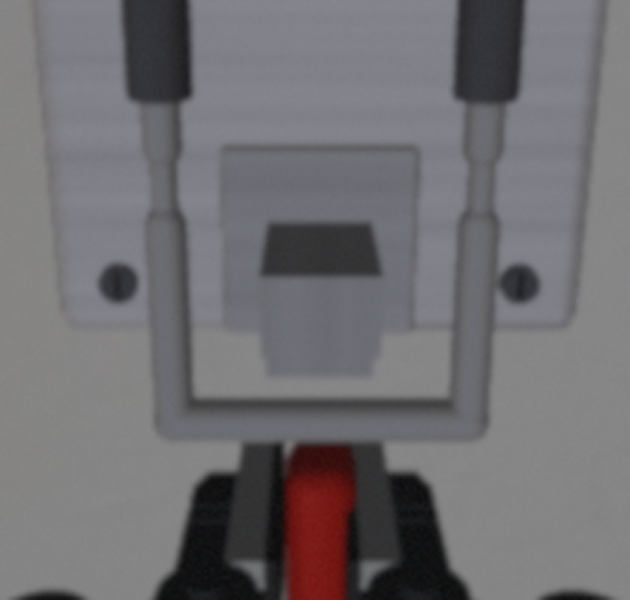

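View pics/s5c.png

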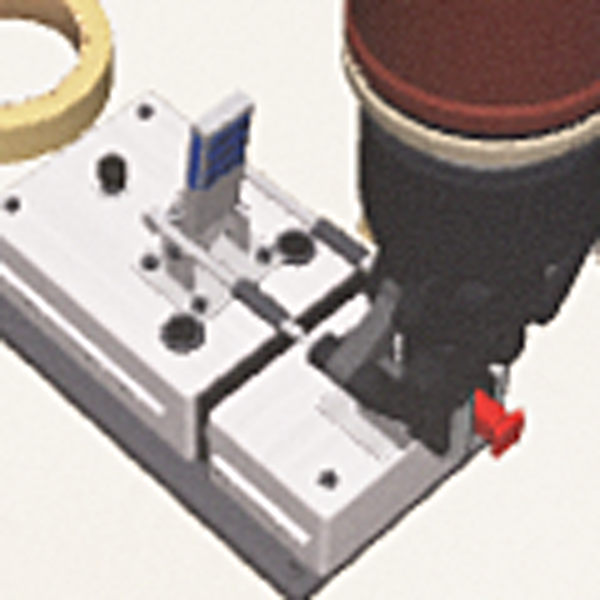

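```bash
python3 - <<'E'
from h import *
d=load('w5'); F=fl(cloud(d)); np.set_printoptions(suppress=True)
for u in (300,316,327,345): print(u,[(v,)+tuple(float(x) for x in F[v,u].round(1)) for v in list(range(174,228,3))+list(range(228,254,2))])
print(fl(T(d)[:3,3]))
E
```

```text
300 [(174, 76.6, -13.1, 63.1), (177, 78.5, -13.2, 62.2), (180, 80.0, -13.2, 62.5), (183, 81.6, -13.2, 62.7), (186, 83.3, -13.3, 62.7), (189, 85.1, -13.4, 62.2), (192, 86.7, -13.4, 62.5), (195, 88.2, -13.4, 63.0), (198, 89.9, -13.4, 63.0), (201, 91.7, -13.5, 62.6), (204, 93.4, -13.5, 62.9), (207, 95.0, -13.5, 63.1), (210, 123.1, -18.6, -1.5), (213, 125.1, -18.6, -0.3), (216, 30.4, -0.9, 225.4), (219, 130.4, -18.8, -1.1), (222, 132.5, -18.8, -0.4), (225, 135.3, -18.9, -1.0), (228, 138.2, -19.0, -1.6), (230, 139.9, -19.1, -1.7), (232, 141.2, -19.0, -0.7), (234, 90.6, -10.6, 104.4), (236, 91.0, -10.6, 105.5), (238, 91.3, -10.5, 106.6), (240, 92.6, -10.6, 105.9), (242, 92.9, -10.5, 107.1), (244, 94.4, -10.6, 106.0), (246, 95.5, -10.7, 105.6), (248, 104.9, -11.9, 90.4), (250, 104.9, -11.8, 92.3), (252, 104.1, -11.6, 95.6)]
316 [(174, 76.7, -4.8, 62.7), (177, 76.0, -4.6, 70.4), (180, 76.2, -4.5, 75.1), (183, 76.6, -4.5, 78.6), (186, 76.2, -4.3, 84.3), (189, 76.1, -4.2, 89.1), (192, 76.5, -4.2, 92.1), (195, 78.3, -4.2, 90.7), (198, 79.4, -4.2, 91.5), (201, 80.5, -4.2, 92.5), (204, 82.0, -4.2
[... 1396 characters left out ...]
7, 9.0, 82.8), (189, 76.4, 8.7, 88.1), (192, 76.6, 8.5, 91.6), (195, 78.1, 8.5, 91.4), (198, 79.6, 8.6, 91.0), (201, 80.7, 8.6, 91.9), (204, 82.1, 8.6, 91.9), (207, 83.7, 8.7, 91.4), (210, 85.0, 8.7, 91.8), (213, 86.4, 8.7, 91.9), (216, 88.3, 8.8, 90.9), (219, 130.7, 15.6, -1.9), (222, 132.9, 15.6, -1.2), (225, 135.8, 15.7, -2.0), (228, 137.2, 15.6, 0.3), (230, 139.4, 15.7, -0.6), (232, 141.4, 15.8, -1.2), (234, 90.5, 8.0, 104.7), (236, 91.0, 8.0, 105.4), (238, 91.4, 7.9, 106.5), (240, 92.4, 7.9, 106.2), (242, 93.2, 7.9, 106.5), (244, 94.0, 7.9, 106.8), (246, 95.2, 8.0, 106.3), (248, 104.9, 9.2, 90.4), (250, 104.8, 9.1, 92.5), (252, 104.5, 8.9, 94.9)]
[ 30.44010059  -0.91512266 225.43679912]
```

Request:
move_arm(slide=[[0.2,-0.8,-5],[0.2,-0.6,-10],[0.1,-0.4,-14.2],[0,0.2,-18.5],[-0.2,0.8,-22.6],[-0.2,0.8,-22.6]], angular=[[0.034,0.009,0],[0.068,0.018,0],[0.101,0.027,0],[0.135,0.036,0],[0.169,0.045,0],[0.169,0.045,0]])

```text
clock: 6.4
tool_pos: [0.5711, 0.1277, 0.0631]
orientation: [-0.056, 0.608, 0.791, 0.043]
force: [1.5, 14.7, 1.4]
opening: 0.0094
```

```bash
python3 - <<'E'
from h import *
d=snap('wrist','w6'); o=get_obs(); print(fl(o['tool_pos']),o['force'],o['opening'])
crop('w6',220,430,100,300,'w6c'); d=load('w6'); F=fl(cloud(d))
for u in (300,322,345): print(u,[(v,)+tuple(float(x) for x in F[v,u].round(1)) for v in list(range(190,254,2))])
E
```

```text
[115.49398714   0.3707641   63.38522327] [ 0.87808509 14.03397702  0.26010131] 0.008595506990462973
300 [(190, 79.2, -12.3, 62.6), (192, 80.2, -12.3, 62.0), (194, 80.9, -12.2, 63.6), (196, 81.9, -12.2, 63.4), (198, 82.9, -12.3, 63.3), (200, 83.8, -12.2, 64.0), (202, 85.0, -12.3, 62.6), (204, 86.0, -12.4, 62.6), (206, 87.2, -12.5, 61.5), (208, 87.9, -12.4, 62.9), (210, 88.9, -12.4, 62.8), (212, 89.9, -12.4, 62.7), (214, 90.8, -12.4, 62.9), (216, 91.9, -12.4, 62.6), (218, 93.0, -12.5, 62.2), (220, 93.7, -12.4, 63.4), (222, 94.9, -12.5, 62.5), (224, 95.8, -12.5, 63.0), (226, 96.9, -12.5, 62.4), (228, 115.0, -17.3, -0.1), (230, 116.3, -17.3, 0.2), (232, 118.0, -17.4, -0.6), (234, 93.7, -10.7, 87.2), (236, 94.4, -10.7, 87.6), (238, 95.2, -10.7, 87.6), (240, 96.5, -10.8, 86.4), (242, 96.7, -10.6, 88.3), (244, 97.8, -10.7, 87.5), (246, 98.9, -10.8, 87.0), (248, 105.7, -12.1, 69.5), (250, 105.7, -11.9, 72.4), (252, 106.1, -11.8, 73.9)]
322 [(190, 76.4, -1.7, 81.1), (192, 76.4, -1.6, 86.4), (194, 76.4, -1.6, 91.7), (196, 77.2, -1.6, 91.6), (198, 78.1, -1.6, 90.8), (200, 78.8, -1.6, 91.4), (20
[... 725 characters left out ...]
, (196, 77.2, 7.3, 91.4), (198, 77.7, 7.2, 92.7), (200, 78.7, 7.3, 91.8), (202, 79.6, 7.4, 91.0), (204, 80.4, 7.4, 91.1), (206, 81.0, 7.3, 91.9), (208, 81.8, 7.3, 92.1), (210, 82.6, 7.3, 92.0), (212, 83.5, 7.4, 91.5), (214, 84.5, 7.4, 90.7), (216, 85.1, 7.4, 91.7), (218, 85.8, 7.4, 92.1), (220, 86.6, 7.4, 92.1), (222, 87.6, 7.4, 91.4), (224, 88.0, 7.3, 92.7), (226, 89.5, 7.5, 90.2), (228, 94.1, 8.4, 76.5), (230, 94.8, 8.4, 77.2), (232, 95.9, 8.5, 76.6), (234, 94.1, 7.8, 85.9), (236, 94.7, 7.8, 86.5), (238, 95.4, 7.8, 87.3), (240, 96.3, 7.8, 87.0), (242, 96.9, 7.8, 87.7), (244, 97.9, 7.8, 87.3), (246, 99.0, 7.8, 86.7), (248, 105.5, 9.0, 70.1), (250, 105.8, 8.9, 72.0), (252, 105.9, 8.7, 74.5)]
```

View pics/w6c.png

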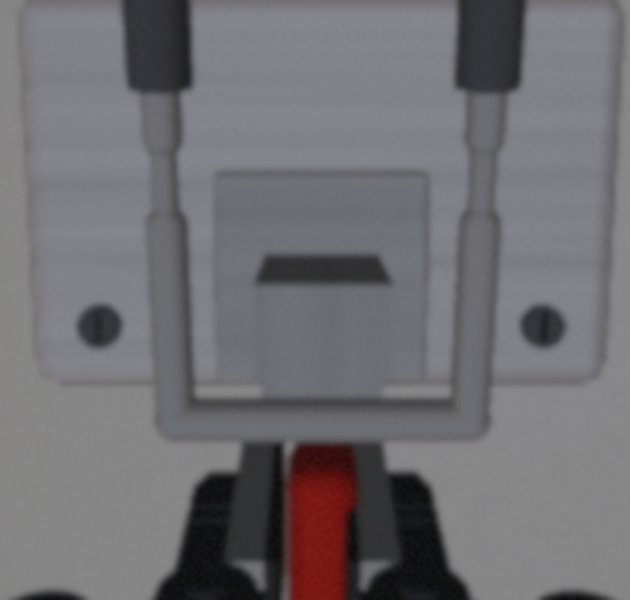

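Request:
move_arm(slide=[[-0.3,1.2,-1],[-0.6,2.4,-2],[-0.9,3.3,-3],[-0.9,3.3,-3]], angular=[[0.01,0.003,0],[0.02,0.005,0],[0.03,0.008,0],[0.03,0.008,0]])

```text
clock: 6.85
tool_pos: [0.5703, 0.131, 0.0605]
orientation: [-0.068, 0.607, 0.79, 0.052]
force: [1.6, 10.9, -1.8]
opening: 0.0091
```

```bash
cat >> h.py <<'E'
def bar(fn):
    d=load(fn); F=fl(cloud(d)); 
    for u in (302,345): print(u,[tuple(float(x) for x in F[v,u].round(1)[[0,2]]) for v in range(228,250,2)])
E
python3 - <<'E'
from h import *
d=snap('wrist','w7'); o=get_obs(); print(fl(o['tool_pos']),o['force'],o['opening'])
bar('w7')
E
```

```text
[112.60861294   0.41520726  60.5642693 ] [ 0.38777664 10.67713795 -0.63884831] 0.008878367070677138
302 [(94.0, 62.5), (95.2, 61.6), (95.9, 62.6), (91.4, 83.6), (92.1, 84.5), (92.6, 85.7), (93.3, 86.0), (94.3, 85.4), (95.5, 84.5), (96.4, 84.2), (102.5, 67.3)]
345 [(87.2, 90.4), (87.6, 92.0), (88.5, 91.7), (89.1, 92.7), (91.9, 84.9), (92.7, 85.2), (93.7, 84.6), (94.5, 84.9), (95.3, 85.1), (96.5, 83.9), (102.4, 67.5)]
```

Request:
move_arm(slide=[[-0.4,1.5,0],[-0.8,3,0],[-1,4,0],[-1,4,0]], angular=[[0,0,0],[0,0,0],[0,0,0],[0,0,0]])

```text
clock: 7.3
tool_pos: [0.5697, 0.1337, 0.0606]
orientation: [-0.067, 0.607, 0.79, 0.052]
force: [2.6, 6.8, 0.4]
opening: 0.009
```

```bash
python3 - <<'E'
from h import *
d=snap('wrist','w8'); o=get_obs(); print(fl(o['tool_pos']),o['force'],o['opening'])
bar('w8')
E
```

```text
[109.95501404   0.51253016  60.63078097] [2.63052863 7.83704609 0.86053754] 0.008951969521855474
302 [(91.3, 62.3), (92.1, 63.3), (93.4, 62.1), (88.5, 84.4), (89.0, 85.4), (90.0, 84.9), (90.7, 85.5), (91.2, 86.6), (92.5, 84.9), (93.6, 84.4), (99.3, 68.6)]
345 [(84.2, 91.5), (84.8, 92.2), (85.8, 91.3), (86.5, 91.7), (87.2, 92.2), (88.0, 92.0), (89.0, 91.6), (91.5, 85.6), (92.5, 85.1), (93.7, 83.8), (96.8, 76.7)]
```

Request:
move_arm(slide=[[-0.4,1.5,0],[-0.8,3,0],[-1,4,0],[-1,4,0]], angular=[[0,0,0],[0,0,0],[0,0,0],[0,0,0]])

```text
clock: 7.75
tool_pos: [0.5695, 0.1347, 0.0605]
orientation: [-0.066, 0.608, 0.789, 0.051]
force: [2.3, -1.6, 6.3]
opening: 0.009
```

```bash
python3 - <<'E'
from h import *
d=snap('wrist','w9'); o=get_obs(); print(fl(o['tool_pos']),o['force'],o['opening'])
bar('w9')
crop('w9',220,430,100,300,'w9c')
E
```

```text
[108.90271272   0.52771375  60.47963346] [ 2.81310622 -1.87572382  5.21879502] 0.008950029121946581
302 [(90.4, 61.6), (90.7, 64.4), (92.2, 62.4), (87.5, 83.6), (88.0, 85.0), (88.8, 85.2), (89.5, 85.5), (90.6, 84.8), (91.2, 85.4), (92.0, 85.8), (98.8, 66.7)]
345 [(83.0, 91.6), (83.6, 92.6), (84.9, 90.7), (85.3, 92.1), (86.0, 92.4), (87.3, 90.4), (87.5, 92.8), (90.8, 84.2), (91.1, 86.0), (92.2, 85.3), (95.9, 76.1)]
```

View pics/w9c.png

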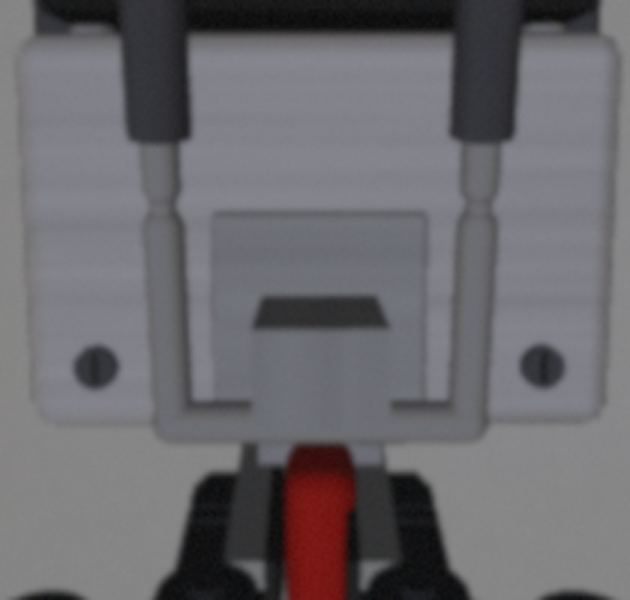

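```bash
python3 - <<'E'
from h import *
for n in ('w9','w7'):
  d=load(n);F=fl(cloud(d))
  for u in (312,326,343): print(n,u,[(v,)+tuple(float(x) for x in F[v,u].round(1)[[0,2]]) for v in range(240,280,2)])
crop('w9',280,380,225,300,'w9d')
E
```

```text
w9 312 [(240, 87.6, 92.3), (242, 90.2, 86.0), (244, 91.4, 84.9), (246, 91.9, 86.0), (248, 95.6, 77.0), (250, 96.6, 76.6), (252, 97.6, 76.4), (254, 98.2, 77.5), (256, 100.2, 74.1), (258, 99.9, 77.6), (260, 100.6, 78.2), (262, 100.4, 81.5), (264, 101.0, 82.3), (266, 101.3, 83.8), (268, 101.8, 84.9), (270, 101.2, 88.5), (272, 102.3, 87.9), (274, 102.0, 90.9), (276, 102.4, 92.1), (278, 102.7, 93.3)]
w9 326 [(240, 88.0, 91.0), (242, 90.4, 85.6), (244, 91.3, 85.4), (246, 92.5, 84.2), (248, 94.9, 79.2), (250, 94.9, 82.0), (252, 95.7, 82.2), (254, 95.8, 84.7), (256, 96.2, 85.9), (258, 96.9, 86.5), (260, 97.5, 87.1), (262, 98.7, 86.1), (264, 98.5, 89.1), (266, 99.6, 88.4), (268, 100.7, 87.8), (270, 102.0, 86.7), (272, 102.6, 87.2), (274, 103.3, 87.6), (276, 105.0, 85.5), (278, 105.3, 87.0)]
w9 343 [(240, 87.5, 92.8), (242, 90.7, 84.7), (244, 91.4, 85.1), (246, 92.5, 84.2), (248, 95.6, 77.0), (250, 96.8, 76.3), (252, 97.4, 77.3), (254, 99.7, 72.8), (256, 99.9, 75.2), (258, 99.9, 77.8), (260, 100.4, 78.9), (262, 100.8, 80.4), (264, 101.0, 82.2), (266, 100.8, 85.1), (268, 101.5, 85.7), (270, 101
[... 600 characters left out ...]
250, 99.0, 81.5), (252, 99.2, 83.4), (254, 99.3, 86.0), (256, 100.0, 86.5), (258, 100.6, 87.0), (260, 101.5, 87.1), (262, 102.3, 87.2), (264, 102.6, 88.7), (266, 103.8, 87.6), (268, 105.1, 86.5), (270, 105.7, 87.1), (272, 106.3, 87.8), (274, 107.1, 88.0), (276, 108.1, 87.5), (278, 109.2, 87.1)]
w7 343 [(240, 93.8, 84.3), (242, 94.5, 84.9), (244, 57.2, 214.5), (246, 96.5, 84.0), (248, 102.2, 68.3), (250, 102.7, 69.6), (252, 102.9, 72.0), (254, 103.1, 74.4), (256, 103.7, 75.2), (258, 104.3, 76.3), (260, 104.2, 79.1), (262, 104.6, 80.6), (264, 105.3, 81.2), (266, 105.1, 84.1), (268, 105.2, 86.3), (270, 105.5, 87.7), (272, 106.1, 88.4), (274, 106.7, 88.9), (276, 106.3, 92.2), (278, 106.6, 93.4)]
```

View pics/w9d.png

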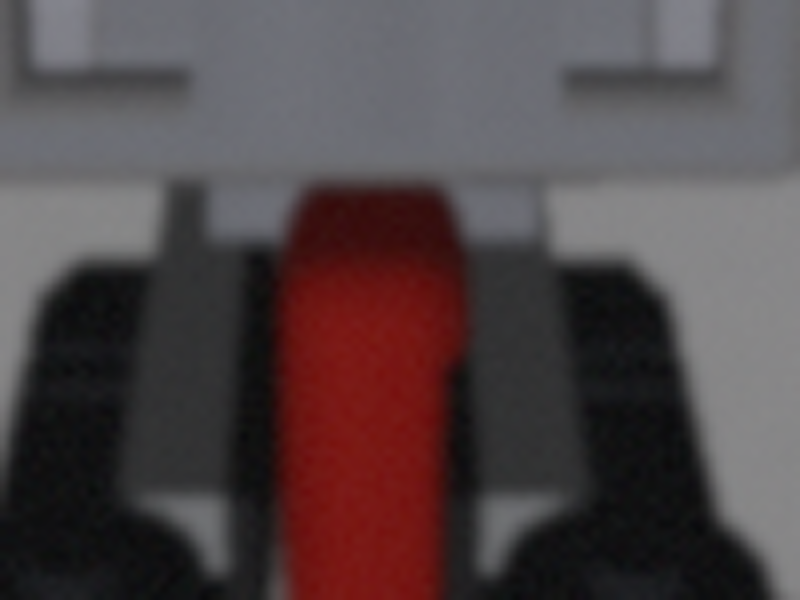

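Request:
move_arm(slide=[[0.3,-1,0],[0.3,-1,0],[0.3,-1,0],[0.3,-1,0],[0.3,-1,0]], angular=[[0,0,0],[0,0,0],[0,0,0],[0,0,0],[0,0,0]], claw=30)

```text
clock: 8.3
tool_pos: [0.5689, 0.1345, 0.0598]
orientation: [-0.067, 0.608, 0.789, 0.051]
force: [0.1, -0.3, -0.1]
opening: 0.0301
```

```bash
python3 - <<'E'
from h import *
d=snap('wrist','w10'); o=get_obs(); print(fl(o['tool_pos']),o['force'],o['opening'])
bar('w10')
crop('w10',220,430,100,300,'w10c')
d=load('w10');F=fl(cloud(d))
for u in (326,): print(u,[(v,)+tuple(float(x) for x in F[v,u].round(1)[[0,2]]) for v in range(190,290,3)])
E
```

```text
[ 1.08967071e+02 -1.33703541e-02  5.98759528e+01] [-0.16620317 -0.15109055  0.6220896 ] 0.030309821821226438
302 [(85.2, 82.2), (85.6, 84.3), (86.1, 85.3), (86.8, 85.8), (87.6, 86.0), (88.6, 85.5), (89.6, 85.1), (90.6, 84.5), (116.7, -0.4), (117.8, 0.6), (119.7, -1.0)]
345 [(82.9, 91.6), (83.8, 91.5), (84.5, 91.7), (85.1, 92.6), (86.1, 91.7), (86.9, 91.6), (87.4, 92.8), (88.6, 91.5), (93.7, 77.0), (94.5, 77.4), (95.8, 76.1)]
326 [(190, 71.8, 62.5), (193, 73.2, 62.6), (196, 74.7, 62.3), (199, 76.0, 62.6), (202, 76.2, 70.7), (205, 76.2, 78.2), (208, 76.1, 85.8), (211, 76.1, 92.4), (214, 77.4, 91.8), (217, 78.6, 91.6), (220, 79.8, 91.6), (223, 81.0, 91.6), (226, 82.4, 90.7), (229, 83.2, 92.3), (232, 84.3, 92.7), (235, 85.7, 91.5), (238, 86.8, 91.9), (241, 88.1, 91.6), (244, 92.9, 79.7), (247, 93.1, 83.3), (250, 93.2, 86.9), (253, 94.6, 86.4), (256, 95.5, 87.7), (259, 96.4, 88.8), (262, 97.8, 88.4), (265, 99.0, 88.4), (268, 101.0, 86.6), (271, 101.7, 88.1), (274, 103.3, 87.1), (277, 104.9, 86.4), (280, 106.3, 86.2), (283, 107.1, 87.5), (286, 108.7, 86.7), (289, 110.6, 85.4)]
```

View pics/w10c.png

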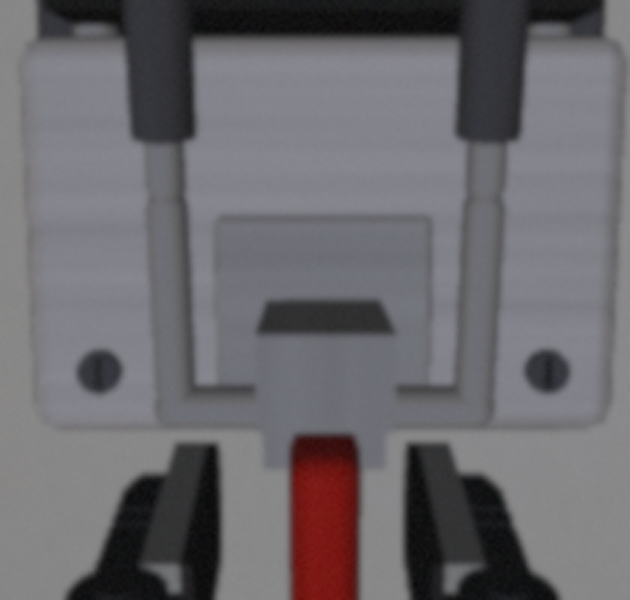

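Request:
move_arm(slide=[[0.7,-2.5,15],[1.4,-5,30],[2,-8,45],[2,-8,80],[2,-8,115],[-4,15,150],[-11,40,150],[-16,60,150],[-20,74,150],[-20,74,150]], angular=[[0,0,0],[0,0,0],[0,0,0],[-0.06,-0.015,0],[-0.12,-0.03,0],[-0.163,-0.043,0],[-0.163,-0.043,0],[-0.163,-0.043,0],[-0.163,-0.043,0],[-0.163,-0.043,0]])

```text
clock: 9.35
tool_pos: [0.5484, 0.2104, 0.211]
orientation: [-0.0, 0.609, 0.793, 0.001]
force: [0.5, -0.7, 1.0]
opening: 0.0302
```

```bash
python3 - <<'E'
from h import *
d=snap('wrist','w11'); o=get_obs(); print(fl(o['tool_pos']),o['force'],o['orientation'])
snap('scene','s11'); crop('s11',250,410,150,290,'s11c')
d=load('w11');F=fl(cloud(d))
for u in (310,326,): print(u,[(v,)+tuple(float(x) for x in F[v,u].round(1)[[0,2]]) for v in range(20,300,4)])
E
```

```text
[ 3.22273594e+01 -1.30962811e-01  2.10529474e+02] [ 0.03430781 -0.49528015  0.81068209] [1.61033631e-04 6.09887379e-01 7.92488077e-01 7.63466470e-05]
310 [(20, -116.8, -0.4), (24, -113.3, -0.2), (28, -108.1, 10.1), (32, -97.3, 56.8), (36, -93.8, 60.4), (40, -90.9, 60.3), (44, -87.9, 60.0), (48, -85.0, 59.2), (52, -81.9, 59.5), (56, -79.0, 58.6), (60, -75.8, 59.3), (64, -72.6, 60.6), (68, -69.6, 59.5), (72, -66.4, 60.6), (76, -63.3, 59.4), (80, -60.1, 61.0), (84, -56.9, 60.3), (88, -53.7, 58.8), (92, -50.4, 59.3), (96, -47.1, 58.7), (100, -43.8, 59.4), (104, -40.5, 59.7), (108, -37.2, 60.3), (112, -33.7, 59.3), (116, -30.6, 62.8), (120, -27.3, 63.6), (124, -23.7, 62.0), (128, -20.7, 66.3), (132, -19.2, 83.1), (136, -16.2, 85.2), (140, -15.3, 101.5), (144, -12.3, 102.4), (148, -6.3, 84.5), (152, 0.7, 63.9), (156, -6.1, 118.5), (160, -4.4, 124.8), (164, -2.8, 131.2), (168, -1.3, 136.9), (172, 0.5, 141.2), (176, 2.1, 145.7), (180, 3.2, 151.6), (184, 5.1, 154.4), (188, 8.2, 153.1), (192, 10.6, 153.7), (196, 43.1, 60.9), (200, 47.3, 60.4), (204, 51.3, 60.5), (208, 55.4, 60.3), (212, 59.6, 
[... 1082 characters left out ...]
3), (156, -6.2, 119.4), (160, -4.8, 127.2), (164, -2.8, 130.9), (168, -1.4, 137.4), (172, 0.2, 142.1), (176, 1.7, 147.4), (180, 3.3, 151.4), (184, 4.7, 155.8), (188, 8.0, 153.7), (192, 10.9, 153.0), (196, 43.6, 59.4), (200, 47.5, 59.6), (204, 51.6, 59.4), (208, 55.6, 59.6), (212, 59.9, 59.3), (216, 63.2, 61.5), (220, 66.4, 63.7), (224, 70.9, 62.9), (228, 75.5, 62.0), (232, 76.3, 69.7), (236, 76.4, 78.5), (240, 75.8, 88.4), (244, 78.3, 91.3), (248, 82.0, 91.9), (252, 86.2, 91.4), (256, 93.6, 85.1), (260, 96.1, 88.1), (264, 100.4, 87.8), (268, 104.8, 87.5), (272, 110.0, 85.8), (276, 114.2, 86.0), (280, 120.1, 83.5), (284, 124.0, 84.3), (288, 129.2, 83.1), (292, 190.8, -0.5), (296, 196.2, 0.3)]
```

View pics/w11.png

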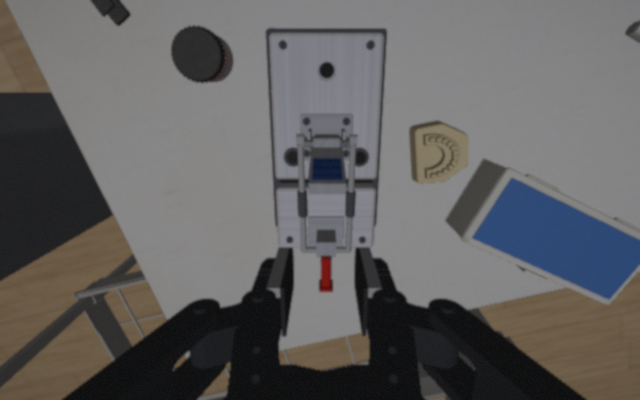

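View pics/s11c.png

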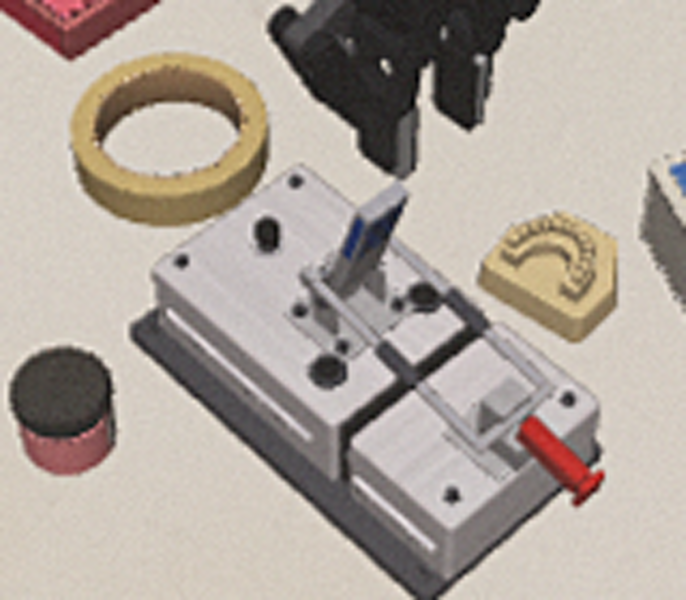

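Request:
move_arm(slide=[[0,0,-15],[0,0,-40],[0,0,-70],[0,0,-70],[0,0,-70]], angular=[[0,0,0],[0,0,0],[0,0,0],[0,0,0],[0,0,0]], claw=0)

```text
clock: 9.95
tool_pos: [0.5491, 0.2074, 0.1395]
orientation: [-0.001, 0.611, 0.792, -0.001]
force: [0.5, 0.5, 1.2]
opening: 0.0001
```

```bash
python3 - <<'E'
from h import *
o=get_obs(); p=fl(o['tool_pos']); print(p,o['force'],o['opening'])
P=np.array([-12.5,82])
def tcp(psi,r=62):
    s=np.deg2rad(psi)
    if psi<=0: return np.array([P[0]+75*np.sin(-s)+4*np.cos(s)+11,142])
    C=P+r*np.array([-np.sin(s),np.cos(s)])+4*np.array([np.cos(s),np.sin(s)]); return C+[11,0]
for psi in list(range(-16,1,4))+list(range(6,85,6)):
    r=62 if psi<60 else 62+(psi-60)*.3
    t=tcp(psi,r); dx=t[0]-p[0]; print(psi,t.round(1),(EX*dx+EY*(-p[1])).round(1),round(t[1]-p[2],1))
for psi in (88,92,95,98,100):
    s=np.deg2rad(psi); x=-72; # plus-x corner at x+11
    r=(P[0]-(x+11))/np.sin(s) if psi>90 else 70
    z=82+r*np.cos(s)+4*np.sin(s); print(psi,x,z,(EX*(x-p[0])+EY*(-p[1])).round(1),round(z-p[2],1))
snap('wrist','w12')
E
```

```text
[ 33.38987141  -0.47407182 139.52111319] [0.49555821 0.52770752 1.19320155] 8.549949109653506e-05
-16 [ 23. 142.] [-2.2 10.1] 2.5
-12 [ 18. 142.] [-3.5 15. ] 2.5
-8 [ 12.9 142. ] [-4.8 19.9] 2.5
-4 [  7.7 142. ] [-6.2 24.9] 2.5
0 [  2.5 142. ] [-7.5 30. ] 2.5
6 [ -4.  144.1] [-9.2 36.3] 4.6
12 [-10.5 143.5] [-10.8  42.5] 4.0
18 [-16.9 142.2] [-12.5  48.7] 2.7
24 [-23.1 140.3] [-14.1  54.7] 0.7
30 [-29.  137.7] [-15.6  60.4] -1.8
36 [-34.7 134.5] [-17.1  65.9] -5.0
42 [-40.  130.8] [-18.4  71.1] -8.8
48 [-44.9 126.5] [-19.7  75.8] -13.1
54 [-49.3 121.7] [-20.8  80. ] -17.8
60 [-53.2 116.5] [-21.8  83.8] -23.1
66 [-58.2 111.6] [-23.1  88.6] -27.9
72 [-62.7 106.1] [-24.3  92.9] -33.4
78 [-66.6  99.9] [-25.3  96.7] -39.6
84 [-69.9  93.2] [-26.1  99.9] -46.3
88 -72 88.44052807725146 [-26.7 102. ] -51.1
92 -72 84.30390598772662 [-26.7 102. ] -55.2
95 -72 81.74157861135966 [-26.7 102. ] -57.8
98 -72 79.1448417919003 [-26.7 102. ] -60.4
100 -72 77.38737244768829 [-26.7 102. ] -62.1
```

View pics/w12.png

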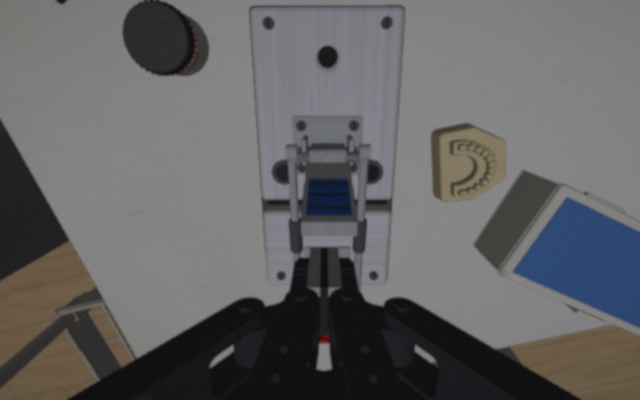

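Request:
move_arm(slide=[[-1,5,2],[-2,10,2.5],[-3,13,2.5],[-4,16,2.5],[-5,20,2.5],[-6,25,2.5],[-7.5,30,2.5],[-9,36,4.5],[-9,36,4.5]], angular=[[0,0,0],[0,0,0],[0,0,0],[0,0,0],[0,0,0],[0,0,0],[0,0,0],[0,0,0],[0,0,0]])

```text
clock: 10.9
tool_pos: [0.5407, 0.2438, 0.1449]
orientation: [0.001, 0.61, 0.792, -0.0]
force: [1.5, -4.1, -0.9]
opening: 0.0002
```

```bash
python3 - <<'E'
from h import *
snap('wrist','w13');o=get_obs(); p=fl(o['tool_pos']); print(p,o['force']);snap('scene','s13'); crop('s13',250,410,150,290,'s13c')
E
```

```text
[ -3.96177281   0.79005827 144.87543779] [ 2.09340169 -3.16895222 -1.10432634]
```

View pics/w13.png

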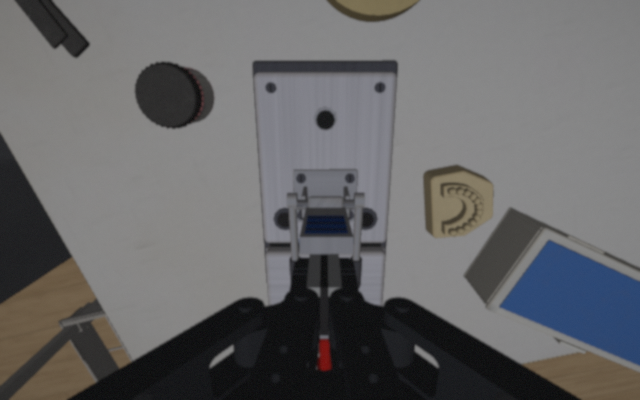

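View pics/s13c.png

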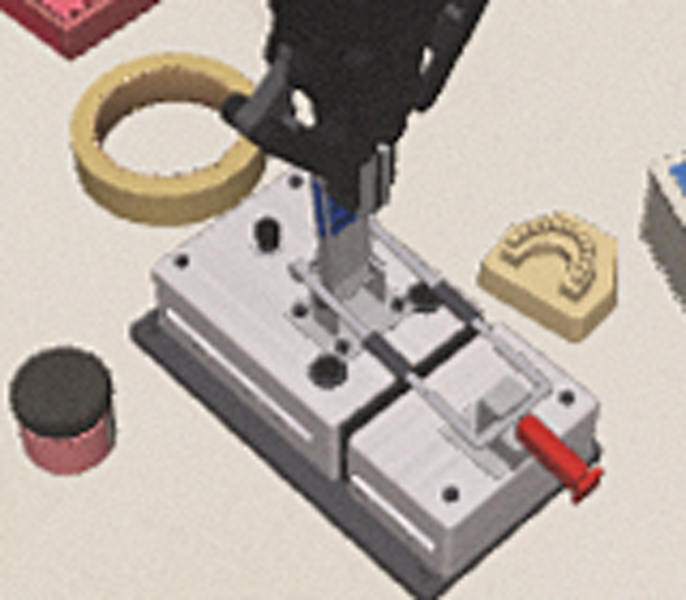

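Request:
move_arm(slide=[[-1.8,6.5,-0.5],[-3.5,12.7,-1.8],[-5.1,18.7,-3.8],[-6.6,24.4,-6.3],[-8.1,30,-9.5],[-9.4,35,-13.3],[-10.7,40,-17.6],[-10.7,40,-17.6]], angular=[[0,0,0],[0,0,0],[0,0,0],[0,0,0],[0,0,0],[0,0,0],[0,0,0],[0,0,0]])

```text
clock: 11.8
tool_pos: [0.5297, 0.2849, 0.1273]
orientation: [0.0, 0.61, 0.792, 0.0]
force: [0.6, -1.4, 0.8]
opening: 0.0
```

```bash
python3 - <<'E'
from h import *
snap('wrist','w14');o=get_obs(); p=fl(o['tool_pos']); print(p,o['force']);snap('scene','s14'); crop('s14',250,410,150,290,'s14c')
E
```

```text
[-46.49899706   0.61667236 127.30553152] [ 1.26413004 -1.30131088  0.71722167]
```

View pics/s14c.png

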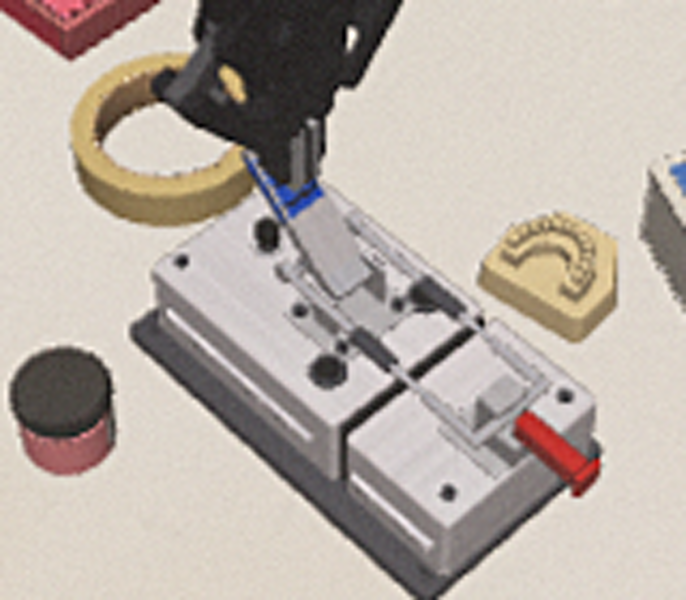

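Request:
move_arm(slide=[[-1.1,4.2,-4.7],[-2.1,8,-10],[-3.4,12.8,-14.8],[-4.6,17,-20.3],[-5.6,21,-26.5],[-6.4,24,-33.2],[-6.4,24,-33.2]], angular=[[0,0,0],[0,0,0],[0,0,0],[0,0,0],[0,0,0],[0,0,0],[0,0,0]])

```text
clock: 12.6
tool_pos: [0.5225, 0.3091, 0.093]
orientation: [-0.001, 0.61, 0.792, -0.0]
force: [0.2, 0.9, 0.3]
opening: -0.0001
```

```bash
python3 - <<'E'
from h import *
snap('wrist','w15');o=get_obs(); p=fl(o['tool_pos']); print(p,o['force']);snap('scene','s15'); crop('s15',250,410,150,290,'s15c')
E
```

```text
[-7.17939136e+01 -5.49392382e-02  9.33409270e+01] [ 0.2540305   0.11043521 -1.07143652]
```

View pics/s15c.png

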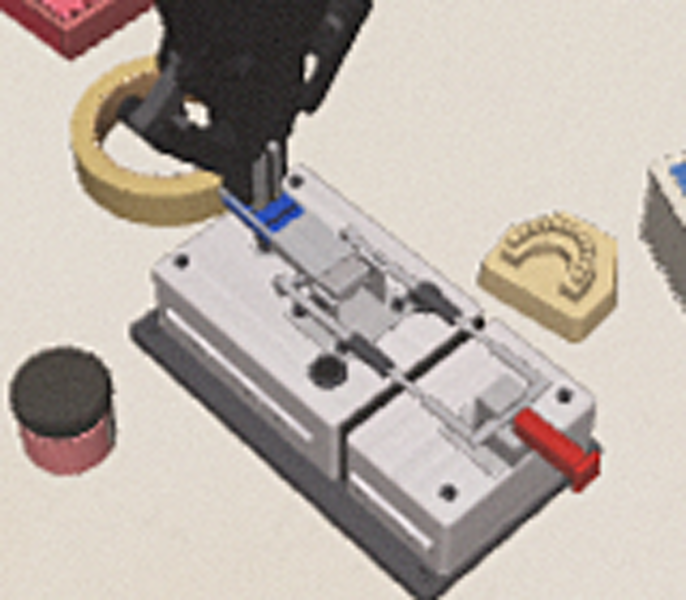

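Request:
move_arm(slide=[[0,0,-3],[0,0,-6],[0,0,-8],[0,0,-10],[0,0,-10],[0,0,-10]], angular=[[0,0,0],[0,0,0],[0,0,0],[0,0,0],[0,0,0],[0,0,0]])

```text
clock: 13.3
tool_pos: [0.5231, 0.3082, 0.0836]
orientation: [0.0, 0.61, 0.792, -0.0]
force: [-1.4, 2.2, 2.9]
opening: -0.0001
```

```bash
python3 - <<'E'
from h import *
d=snap('wrist','w16');o=get_obs(); p=fl(o['tool_pos']); print(p,o['force'])
d=load('w16');F=fl(cloud(d))
for u in (316,326,336): print(u,[(v,)+tuple(float(x) for x in F[v,u].round(1)) for v in range(150,330,5)])
E
```

```text
[-70.63936817   0.43045225  83.62195534] [-0.05887374  1.32598448  1.907134  ]
316 [(150, -112.7, -6.2, -1.2), (155, -109.1, -6.3, -1.8), (160, -108.1, -6.0, 11.3), (165, -104.5, -6.0, 10.2), (170, -101.1, -6.1, 10.5), (175, -97.6, -6.1, 10.5), (180, -97.9, -5.8, 24.8), (185, -97.6, -5.5, 35.5), (190, -97.4, -5.3, 45.4), (195, -97.4, -5.1, 55.0), (200, -95.8, -5.0, 58.9), (205, -93.3, -5.0, 60.0), (210, -90.3, -5.0, 59.7), (215, -87.3, -5.1, 59.3), (220, -84.3, -5.1, 59.2), (225, -81.7, -5.1, 60.3), (230, -88.0, -4.5, 81.3), (235, -85.6, -4.5, 81.9), (240, -83.2, -4.6, 82.5), (245, -80.9, -4.6, 83.2), (250, -82.0, -4.4, 90.5), (255, -82.2, -4.2, 95.8), (260, -81.6, -4.2, 99.3), (265, -82.6, -4.0, 105.3), (270, -82.4, -3.9, 109.1), (275, -82.5, -3.8, 113.0), (280, -82.2, -3.8, 116.2), (285, -82.6, -3.7, 120.1), (290, -81.3, -3.6, 121.5), (295, -83.3, -3.5, 127.5), (300, -83.4, -3.4, 130.5), (305, -83.0, -3.4, 132.8), (310, -82.2, -3.3, 134.4), (315, -80.3, -3.3, 134.5), (320, -75.3, -3.5, 130.7), (325, -74.0, -3.5, 131.8)]
326 [(150, -113.0, 0.8, 0.7), (155, -109.4, 0.8, -0.2), (160, 
[... 1083 characters left out ...]
 6.3, 47.2), (195, -97.6, 6.0, 55.6), (200, -95.7, 5.9, 58.5), (205, -93.1, 5.9, 59.5), (210, -90.1, 5.9, 59.1), (215, -87.2, 5.9, 59.3), (220, -84.0, 6.0, 58.7), (225, -81.5, 6.0, 59.7), (230, -87.6, 5.2, 80.4), (235, -85.7, 5.2, 82.2), (240, -82.9, 5.2, 81.8), (245, -80.6, 5.2, 82.6), (250, -81.4, 4.9, 89.4), (255, -81.8, 4.7, 95.2), (260, -81.7, 4.6, 99.4), (265, -81.6, 4.5, 103.6), (270, -82.6, 4.2, 109.4), (275, -82.2, 4.1, 112.5), (280, -82.6, 4.0, 116.8), (285, -82.0, 3.9, 119.2), (290, -83.7, 3.7, 125.1), (295, -82.6, 3.6, 126.5), (300, -83.3, 3.5, 130.4), (305, -84.0, 3.4, 134.1), (310, -82.7, 3.3, 135.0), (315, -83.5, 3.2, 138.6), (320, -82.7, 3.2, 140.0), (325, -83.0, 3.1, 142.7)]
```

View pics/w16.png

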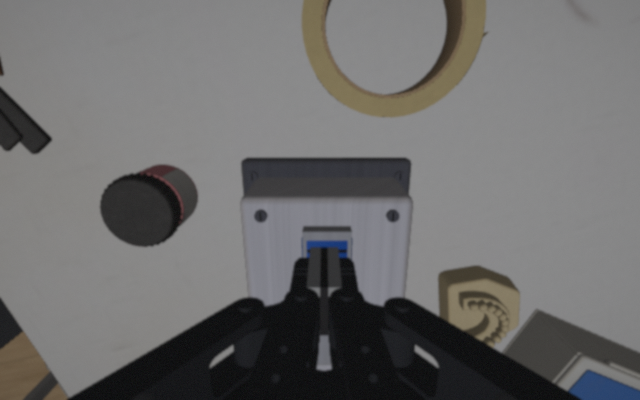

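Request:
move_arm(slide=[[0,0,-1],[0,0,-2],[0,0,-3],[0,0,-3]], angular=[[0,0,0],[0,0,0],[0,0,0],[0,0,0]])

```text
clock: 13.75
tool_pos: [0.5232, 0.3082, 0.0806]
orientation: [0.0, 0.61, 0.792, -0.0]
force: [-0.5, 1.0, 3.9]
opening: 0.0001
```

Request:
move_arm(slide=[[0,0,-1],[0,0,-1],[0,0,-1]], angular=[[0,0,0],[0,0,0],[0,0,0]])

```text
clock: 14.05
tool_pos: [0.5232, 0.3082, 0.0798]
orientation: [0.0, 0.61, 0.792, -0.0]
force: [-0.9, 1.0, 5.7]
opening: 0.0003
```

Request:
move_arm(slide=[[0,0,-1],[0,0,-1],[0,0,-1]], angular=[[0,0,0],[0,0,0],[0,0,0]])

```text
clock: 14.35
tool_pos: [0.5232, 0.3082, 0.0789]
orientation: [0.0, 0.61, 0.792, -0.0]
force: [-1.5, 0.4, 5.4]
opening: 0.0001
```

```bash
cat >> h.py <<'E'
def handle(fn):
    d=load(fn);F=fl(cloud(d)).reshape(-1,3); m=(F[:,0]<-79)&(F[:,0]>-87.5)&(abs(F[:,1])<11)&(F[:,2]>70)&(F[:,2]<88)
    q=F[m]; print('handle pts',m.sum(),np.polyfit(q[:,0]+83,q[:,2],1))
E
python3 - <<'E'
from h import *
handle('w16'); d=snap('wrist','w17');o=get_obs(); p=fl(o['tool_pos']); print(p,o['force']); handle('w17')
E
```

```text
handle pts 804 [ 0.42446125 82.11048242]
[-70.631457     0.50467668  78.86066346] [-1.70088206 -1.08725473  5.44666608]
handle pts 992 [ 0.67580859 77.22410254]
```

Request:
move_arm(slide=[[0,0,-1],[0,0,-1],[0,0,-1],[0,0,-1]], angular=[[0,0,0],[0,0,0],[0,0,0],[0,0,0]])

```text
clock: 14.8
tool_pos: [0.5233, 0.3082, 0.0785]
orientation: [0.0, 0.61, 0.792, -0.0]
force: [-2.8, -1.7, 12.3]
opening: -0.0002
```

Request:
move_arm(slide=[[0,0,-1],[0,0,-1],[0,0,-1],[0,0,-1]], angular=[[0,0,0],[0,0,0],[0,0,0],[0,0,0]])

```text
clock: 15.2
tool_pos: [0.5234, 0.3083, 0.0783]
orientation: [0.001, 0.61, 0.792, 0.0]
force: [-5.2, -2.9, 18.4]
opening: 0.0004
```

```bash
python3 - <<'E'
from h import *
d=snap('wrist','w18');o=get_obs(); p=fl(o['tool_pos']); print(p,o['force']); handle('w18')
E
```

```text
[-70.72593609   0.72041867  78.28806333] [-5.62530944 -3.0566274  18.7707819 ]
handle pts 1009 [ 0.65229168 77.03519327]
```

Request:
move_arm(slide=[[0,0,5],[0,0,20],[0,0,50],[0,0,90],[0,0,130],[6,-20,160],[10,-40,160],[10,-40,160]], angular=[[0,0,0],[0,0,0],[0,0,0],[0,0,0],[0,0,0],[0,0,0],[0,0,0],[0,0,0]])

```text
clock: 16.05
tool_pos: [0.5348, 0.2651, 0.238]
orientation: [0.001, 0.612, 0.791, 0.0]
force: [0.0, -0.6, 0.3]
opening: -0.0001
```

```bash
python3 - <<'E'
from h import *
d=snap('wrist','w19');o=get_obs(); p=fl(o['tool_pos']); print(p,o['force']); snap('scene','s19'); crop('s19',250,410,150,290,'s19c')
crop('w19',240,420,60,340,'w19c')
d=load('w19');F=fl(cloud(d)); G=F.reshape(-1,3)
m=(G[:,0]<-45)&(G[:,0]>-87)&(abs(G[:,1])<9)&(G[:,2]>70)&(G[:,2]<95); q=G[m]; s,c=np.polyfit(q[:,0]+72.5,q[:,2],1); print('handle slope deg',np.rad2deg(np.arctan(s)),'z@-72.5',c,m.sum())
for u in (302,326): print(u,[(v,)+tuple(float(x) for x in F[v,u].round(1)[[0,2]]) for v in range(180,330,3)])
E
```

```text
[-2.77459778e+01 -1.30433045e-03  2.37258519e+02] [ 0.0712259  -0.08455638 -0.43779912]
handle slope deg 8.181122951236546 z@-72.5 77.23686774542523 883
302 [(180, -25.8, 77.4), (183, -22.5, 76.4), (186, -19.7, 76.9), (189, -16.6, 77.0), (192, -13.5, 76.8), (195, -10.8, 77.9), (198, -7.8, 78.3), (201, -4.9, 78.9), (204, -2.0, 79.5), (207, 1.6, 78.2), (210, 4.8, 77.9), (213, 7.6, 79.0), (216, 10.6, 79.5), (219, 12.8, 81.9), (222, 15.8, 82.5), (225, 19.4, 81.6), (228, 22.2, 82.6), (231, 25.8, 81.9), (234, 28.9, 82.3), (237, 31.8, 83.2), (240, 45.9, 60.6), (243, 50.1, 59.4), (246, 53.8, 59.4), (249, 57.7, 58.9), (252, 60.7, 60.0), (255, 64.7, 59.6), (258, -33.4, 245.2), (261, -33.3, 247.9), (264, -33.3, 250.6), (267, -34.0, 254.5), (270, -33.7, 256.5), (273, -33.6, 258.7), (276, -33.7, 261.2), (279, -33.3, 263.0), (282, -33.5, 265.5), (285, -34.2, 268.6), (288, -38.7, 277.5), (291, -40.4, 281.8), (294, -40.3, 283.4), (297, -39.9, 284.6), (300, -38.9, 284.9), (303, -38.4, 286.0), (306, -38.8, 288.0), (309, -38.8, 289.6), (312, -38.5, 290.8), (315, -38.4, 292.2), (318, -38.7, 294.1), (321
[... 370 characters left out ...]
 (228, 33.6, 57.0), (231, 35.9, 59.7), (234, 39.3, 60.1), (237, 43.0, 59.8), (240, 46.6, 59.7), (243, 50.7, 58.7), (246, 54.5, 58.2), (249, -37.5, 244.2), (252, -37.7, 247.6), (255, -37.4, 250.0), (258, -37.5, 252.9), (261, -37.5, 255.5), (264, -37.9, 258.7), (267, -37.7, 260.8), (270, -38.1, 263.9), (273, -38.0, 266.2), (276, -37.6, 267.7), (279, -37.5, 269.6), (282, -37.5, 271.7), (285, -37.3, 273.5), (288, -36.7, 274.6), (291, -35.8, 275.1), (294, -34.8, 275.6), (297, -33.0, 275.0), (300, -31.8, 275.2), (303, -30.7, 275.6), (306, -29.2, 275.3), (309, -28.1, 275.6), (312, -26.4, 275.2), (315, -25.3, 275.6), (318, -23.8, 275.4), (321, -22.9, 276.1), (324, -20.3, 274.7), (327, -20.1, 276.1)]
```

View pics/s19c.png

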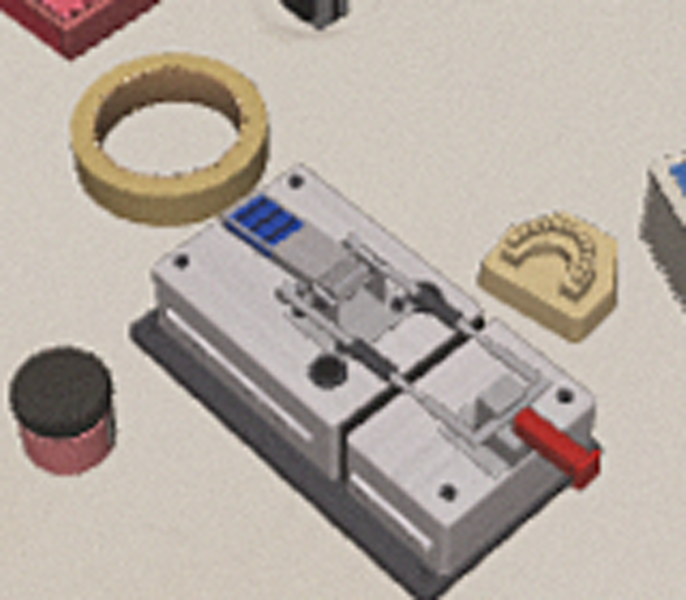

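View pics/w19c.png

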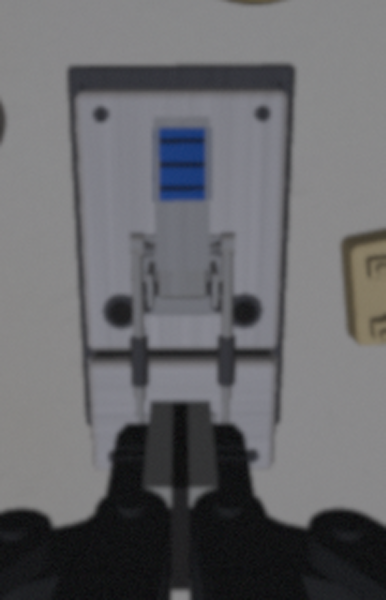

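Request:
move_arm(slide=[[-5,20,20],[-10,40,40],[-10,40,40],[-10,40,40]], angular=[[0,0,0],[0,0,0],[0,0,0],[0,0,0]])

```text
clock: 16.55
tool_pos: [0.5224, 0.3094, 0.2764]
orientation: [-0.0, 0.609, 0.793, -0.0]
force: [-0.3, -0.3, -0.3]
opening: -0.0001
```

```bash
python3 - <<'E'
from h import *
snap('wrist','w20');o=get_obs(); print(fl(o['tool_pos']),o['force'])
crop('w20',250,400,60,300,'w20c')
d=load('w20');F=fl(cloud(d)); G=F.reshape(-1,3)
for nm in('w1','w20'):
  G=fl(cloud(load(nm))).reshape(-1,3)
  m=(abs(G[:,1])<7)&(G[:,2]>69)&(G[:,2]<87)&(abs(G[:,0]-76)<6); print(nm,'keeper front X',np.median(G[m][:,0]),m.sum())
for u in (310,326): print(u,[(v,)+tuple(float(x) for x in F[v,u].round(1)[[0,2]]) for v in range(170,290,3)])
m=(G[:,0]<-45)&(G[:,0]>-87)&(abs(G[:,1])<9)&(G[:,2]>70)&(G[:,2]<95); q=G[m]; s,c=np.polyfit(q[:,0]+72.5,q[:,2],1); print('handle slope deg',np.rad2deg(np.arctan(s)),c)
E
```

```text
[-7.08483169e+01  2.01679664e-02  2.75702693e+02] [-0.33784142 -1.29302429 -0.78499697]
w1 keeper front X 76.07243076165801 78
w20 keeper front X nan 0
310 [(170, -68.7, 59.5), (173, -65.3, 59.9), (176, -61.5, 58.8), (179, -58.2, 59.7), (182, -54.5, 59.2), (185, -51.0, 59.6), (188, -47.3, 59.0), (191, -43.8, 59.6), (194, -40.1, 59.3), (197, -36.7, 60.1), (200, -153.1, 418.7), (203, -30.0, 62.0), (206, -31.9, 77.7), (209, -28.2, 77.6), (212, -18.8, 62.1), (215, -15.3, 62.7), (218, -11.4, 62.4), (221, -16.1, 83.2), (224, -12.9, 84.3), (227, -0.4, 63.7), (230, 2.6, 65.5), (233, 8.7, 60.7), (236, 13.1, 59.7), (239, 17.2, 59.4), (242, 11.5, 79.6), (245, 15.1, 80.0), (248, -83.7, 282.0), (251, -83.7, 285.1), (254, -83.4, 287.5), (257, -83.7, 290.8), (260, -83.7, 293.4), (263, -83.5, 295.7), (266, -83.1, 297.6), (269, -83.1, 299.9), (272, -83.5, 302.9), (275, -83.4, 305.0), (278, -83.8, 307.9), (281, -83.4, 309.4), (284, -84.0, 312.4), (287, -83.3, 313.3)]
326 [(170, -72.9, 77.5), (173, -69.5, 77.0), (176, -66.4, 78.2), (179, -63.4, 79.3), (182, -60.0, 79.1), (185, -57.0, 80.5), (188, -53.1, 79.0), (191, -50.3, 81.0), (194, -47.0, 81.3), (197, -43.4, 80.6), (200, -40.4, 82.1), (203, -37.0, 82.4), (206, -33.9, 83.6), (209, -30.0, 82.3), (212, -27.3, 84.5), (215, -23.8, 84.8), (218, -20.3, 84.7), (221, -17.2, 85.9), (224, -13.7, 86.2), (227, -0.1, 63.0), (230, 3.9, 62.8), (233, 8.8, 60.4), (236, 13.4, 59.0), (239, 17.5, 58.8), (242, 21.2, 59.5), (245, 26.0, 58.1), (248, -83.5, 281.7), (251, -83.3, 284.3), (254, -83.0, 286.7), (257, -83.4, 290.2), (260, -83.8, 293.6), (263, -84.0, 296.5), (266, -83.3, 297.8), (269, -84.2, 301.8), (272, -84.0, 303.7), (275, -83.3, 304.9), (278, -83.8, 307.8), (281, -83.4, 309.4), (284, -84.0, 312.4), (287, -83.5, 313.6)]
handle slope deg 8.194353065474562 77.25624713391026
  return _methods._mean(a, axis=axis, dtype=dtype,
  ret = ret.dtype.type(ret / rcount)
```

View pics/w20c.png

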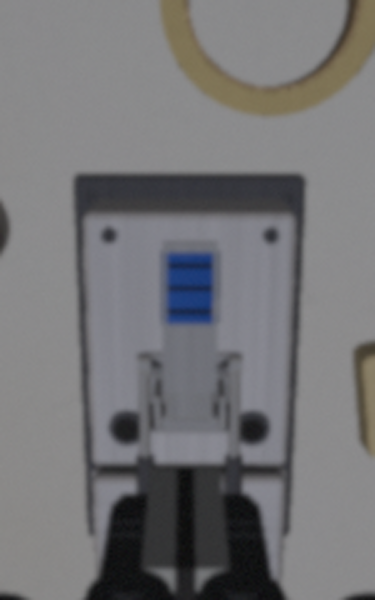

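Wrong side for viewing the keeper; move toward the keeper at this height and look.

Request:
move_arm(slide=[[8,-30,0],[17,-65,0],[25,-95,-25],[25,-95,-25],[25,-95,-25]], angular=[[0,0,0],[0,0,0],[0,0,0],[0,0,0],[0,0,0]], claw=60)

```text
clock: 17.1
tool_pos: [0.5479, 0.2114, 0.2502]
orientation: [-0.001, 0.612, 0.791, -0.001]
force: [0.1, 0.8, 0.6]
opening: 0.0599
```

```bash
python3 - <<'E'
from h import *
snap('wrist','w21');o=get_obs(); print(fl(o['tool_pos']),o['force'])
crop('w21',240,410,130,330,'w21c')
for nm in('w1','w2','w11','w21'):
  G=fl(cloud(load(nm))).reshape(-1,3)
  m=(abs(G[:,1])<7)&(G[:,2]>69)&(G[:,2]<87)&(abs(G[:,0]-75)<6); print(nm,'keeper front X',np.median(G[m][:,0]),m.sum())
  m=(abs(abs(G[:,1])-13)<3)&(G[:,2]>78)&(G[:,2]<90)&(abs(G[:,0]-87)<7);q=G[m];print(' bar',np.median(q,0) if m.any() else 0,m.sum())
for nm in ('top0','scene0'):pass
a=load('scene0'); 
t=snap('top','t21'); T0=load('top0'); 
print('diff', [ (n,np.abs(t['color'][v-25:v+25,u-25:u+25].astype(int)-T0['color'][v-25:v+25,u-25:u+25]).mean().round(1)) for n,u,v in (('tape',250,217),('jar',314,272),('model',327,160))])
E
```

```text
[ 27.53906036  -0.29760738 251.08864401] [-0.03198257  0.17063409  0.37702146]
w1 keeper front X 76.07243076165801 78
 bar 0 0
w2 keeper front X 76.1831817121287 84
 bar 0 0
w11 keeper front X 75.95029458014758 124
 bar [ 86.28787889 -10.45173486  84.82821124] 85
w21 keeper front X 73.71413912084724 85
 bar [ 83.97075958 -10.71145095  85.66233325] 65
diff [('tape', np.float64(42.9)), ('jar', np.float64(42.5)), ('model', np.float64(63.6))]
```

View pics/w21c.png

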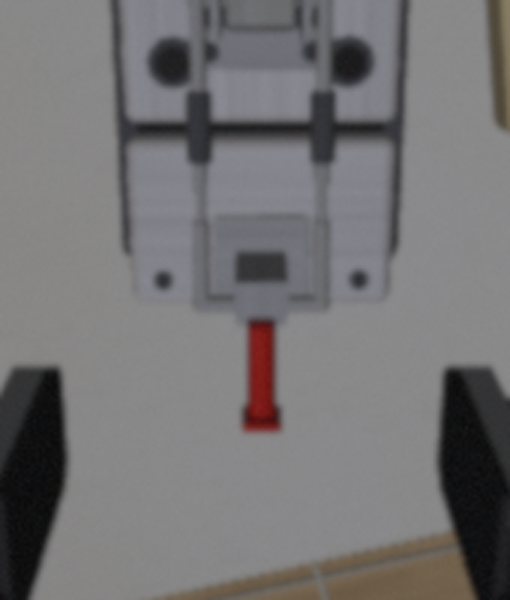

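```bash
python3 -c "
from cell import sign_off; print(sign_off())"
```

```text
the job is handed in; nothing more can be done
None
```

The flask is latched shut and the job is handed in at about 17 s on the clock. The hand-in gave no verdict.

**What I did:** I pulled the loop out by its red tab, hooked the crossbar under the keeper lip and let go of the tab. Then I pressed the lever over with closed fingers until the force rose sharply (about 19 N) with almost no further travel. After that I backed off.

**Last checks:**
- **Crossbar:** it sits under the lip. It moved in with the keeper when the lever went over.
- **Seam:** the keeper moved about 2.4 mm towards the lever, so the gap should be about 0.6 mm.
- **Lever:** the handle lies about 8° below level, which puts the lever at about 1.99 rad. The angle stayed the same after I let go.
- **Rubber stop:** I could not measure the squeeze directly. From the handle angle I estimate about 3 mm; the sharp rise in force suggests it was fully squeezed.
- **Robot:** it is clear of everything.

**Check that didn't work:** a top-camera comparison meant to show that the jar, model and tape hadn't moved was useless, because the patches differed widely. I put that down to exposure and the arm blocking the view, but did not check. By eye, all three are in the same place in scene-camera pictures taken before and after pressing the lever, and the arm never came near them.

**While hooking:** the fingers touched the end of the flask and stopped the bar about 2.5 mm short of its seat. The spring pulled it home when I let go of the tab.

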